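# Pack one case's material into the send-out tray

## Task

Pack the finished case into the steel carrier tray: the wax block, wax side up, in the block pocket, the lidded specimen pot upright in the round well, and the two closed slide mailers stacked lengthwise on the sloping rest, the wide one underneath and the narrow one centred on it, each with its lower end up against the stop. Keep the pot upright throughout and set things down rather than dropping them. Leave the empties (cassette without wax, opened mailer, pot without lid) where they lie.

Things in the scene. Friction and masses are not known exactly. Their poses are not given: they have to be found in the camera images.
- wide_mailer: two-slide mailer, closed: flat pale plastic box 84 (its x) x 58 (y) x 9 mm (z) with two slide outlines side by side on its top, lying on the 2 mm thick pad. Origin: centre of its underside, z up. Grip it across the 58 mm.
- narrow_mailer: one-slide mailer, closed: flat pale plastic box 84 (x) x 34 (y) x 9 mm (z) with one slide outline on its top, lying on the pad. Origin: centre of its underside, z up. Grip it across the 34 mm.
- wax_block: finished wax block: white cassette 40 (x) x 28 (y) x 7 mm (z) with a cream wax block 30 x 24 mm standing 6 mm proud on its top (13 mm high in all; the wax centre lies 4.5 mm to +x), lying on the pad wax up. Origin: centre of its underside, z up. Grip it across the 28 mm, by the cassette's edges.
- full_pot: specimen pot with its lid on, upright on the pad: white, foot diameter 39 mm, lid diameter 47 mm from 50 to 64 mm above its foot, 64 mm high, 70 to 120 g. Origin: centre of its foot, z up. Grip it by the lid.
- empty_cassette: empty cassette, belongs to no case: same 40 (x) x 28 (y) x 7 mm outline as the wax block but a hollow tray with a slotted floor and no wax. Origin: centre of its underside, z up.
- empty_mailer: empty mailer lying opened like a book: two shallow hollow halves side by side, together 84 (x) x 71 (y) x 5.5 mm. Origin: centre of its underside, z up.
- empty_pot: empty specimen pot without a lid: hollow, open at the top, diameter 42 mm, 52 mm high. Origin: centre of its foot, z up.
- mailer_rest: sloping mailer rest, a fixed insert in the steel tray (underside 3 mm above the table): plate 96 mm long, 72 wide, rising 15 degrees towards its +x, sides open, with a stop 23 mm high, square to the slope, across its low end (-x). Slope meets the stop's face at x = -47, z = +12 mm. Mailers lie lengthwise (x) up the slope and do not slide by themselves. Origin: centre of underside, z up.
- pot_well: pot well, fixed insert in the tray (rim 16 mm; insert centres 108 mm apart along their y), underside 3 mm above the table: round collar on an 88 mm square base, inner diameter 58 mm, rim 18 mm and floor 4 mm above its underside. Origin: centre of its underside, z up.
- block_pocket: block pocket, fixed insert in the tray, underside 3 mm above the table: flat floor 4 mm above its underside on an 88 mm square base, framed by walls up to 12 mm; clear inside 56 (x) x 44 mm (y); its two long sides (at y = -22 and +22 mm) are cut away over 44 mm in the middle so that fingers pass. Origin: centre of its underside, z up.
Mind the look-alikes: they are no part of the job. What is shaped like the block_pocket but black or blue is not meant.

How it is judged:
At the end, for the whole second after the job is handed in: Wide mailer on the slope, narrow one flat on it, both lengthwise (11 deg), within 12 mm of the rest's middle line, low ends within 8 mm of the stop; wax block wax up on the pocket floor; pot upright on the well floor; all four at rest; each empty within 25 mm of where it lay (x of wide_mailer in the frame of mailer_rest between -0.016 and 0.0015 m and y of wide_mailer in the frame of mailer_rest between -0.012 and 0.012 m and z of wide_mailer in the frame of mailer_rest between 0.017 and 0.03 m and angle between wide_mailer's own z axis and vertical between 0.17 and 0.36 rad and angle between the y axis of each of wide_mailer, narrow_mailer and the y axis of mailer_rest, either way round below 0.2 rad and x of narrow_mailer in the frame of mailer_rest between -0.016 and -0.001 m and y of narrow_mailer in the frame of mailer_rest between -0.012 and 0.012 m and z of narrow_mailer in the frame of mailer_rest between 0.025 and 0.04 m and angle between narrow_mailer's own z axis and vertical between 0.17 and 0.36 rad and z of narrow_mailer in the frame of wide_mailer between 0.006 and 0.013 m and x of wax_block in the frame of block_pocket between -0.012 and 0.012 m and y of wax_block in the frame of block_pocket between -0.012 and 0.012 m and z of wax_block in the frame of block_pocket below 0.008 m and angle between wax_block's own z axis and vertical below 0.15 rad and horizontal distance between full_pot and pot_well below 0.012 m and z of full_pot in the frame of pot_well below 0.009 m and angle between full_pot's own z axis and vertical below 0.12 rad and linear speed of each of wide_mailer, narrow_mailer, wax_block, full_pot below 0.02 m/s and angular speed of each of wide_mailer, narrow_mailer, wax_block, full_pot below 0.3 rad/s and distance of each of empty_mailer, empty_cassette, empty_pot from where it was at the start of the episode below 0.025 m); the robot touches nothing.
It fails at once if an empty (cassette, opened mailer or lidless pot) is moved more than 40 mm from where it lay (distance of any of empty_mailer, empty_cassette, empty_pot from where it was at the start of the episode above 0.04 m).
It fails at once if the lidded pot is tipped more than 30 degrees (angle between full_pot's own z axis and vertical above 0.52 rad).
It fails at once if one of the four is dropped or thrown: faster than 0.7 m/s (a fall of some 25 mm) with no finger on it ((linear speed of wide_mailer above 0.7 m/s and contact force between wide_mailer and the fingers below 0.05 N) or (linear speed of narrow_mailer above 0.7 m/s and contact force between narrow_mailer and the fingers below 0.05 N) or (linear speed of wax_block above 0.7 m/s and contact force between wax_block and the fingers below 0.05 N) or (linear speed of full_pot above 0.7 m/s and contact force between full_pot and the fingers below 0.05 N)).
It also fails if it takes over 106 s, if anything falls off the work surface, if the arm or the gripper's body presses on something with over 40 N, if the wrist force passes 120 N, or if a joint passes its speed limit or range.

## Robot

A 6-joint arm with a two-finger parallel gripper is mounted at the origin on the work surface. World frame = base frame: x ahead of the robot, y to its left, z up, the work surface at z = 0. Lengths are in m, angles in rad, forces in N, time in s.
With the tool pointing down it reaches from about 0.25 to 0.775 m from the base axis. Payload 8.9 kg.
Tool frame: the origin (TCP) lies between the finger pads; the fingertips stand 8 mm ahead of it and the grasp point (between the pads) lies 11 mm behind it (tips_ahead is the distance from the TCP to the fingertips, in m); x points along the fingers, y is the direction in which the jaws open and shut, and the axes are right-handed (so a half turn about x gives the same grasp; the last joint's range is limited). The gripper opens to 85 mm and grips with 20 to 120 N. Pads are 22 mm wide; open, the fingers measure 114 mm over their backs; the gripper's body (76 mm by 85 mm) begins 54 mm behind the grasp point. The pads swing forward as they close: fully open they stand 13 mm farther back than shut.
Start: joints at [1.073, 0.291, -0.153, 1.127, 0, 1.431], TCP at [0.184, 0.492, 0.239] pointing down, gripper open.
Joint ranges: [-2.52, 2.52], [-0.91, 1.74], [-1.3, 1.37], [-1.96, 2.02], [-1.52, 1.47], [-3.14, 3.14]. Speed limits (rad/s): [2.22, 2.22, 2.79, 3.14, 3.14, 3.14].

## Interface

Orientations are given as a unit quaternion [x, y, z, w].
In Python, from rig import * gives the robot as it stands.
- The arm moves only by the tool arm_command, never from a script. Its argument "moves" is a list of rows, each an object of numbers: "x", "y", "z": the shift along the tool's x, y, z in m; "spin": the turn about the tool's x in rad; "hand": the finger opening in m, from 0 to 0.0854. In form: [{"x": .., "y": .., "z": .., "spin": .., "hand": ..}, ...]. A call has 1 to 12 rows; each row shifts and turns the commanded pose from where the row before left it, along the tool's axes as they then stand; what a row does not reach is not made up. A row lasts 1/12 s, in which the tool goes at most 41.7 mm and 7.16 degrees, less where a joint would pass 70% of its speed; a pose out of reach is approached as far as the arm can. A call is refused whole if a number of a shift passes 0.0417 or a number of a turn 0.125, either way. A call with a gripper value outside its range is refused whole. The fingers move at their own pace and stop on an object; "force" is the grip in N (left out, the last holds). Time passes only in rows, so rows that do not move let the fingers close. It gives the time, the measured TCP pose, the force and the opening at its end, in the units of the state.
- get_obs(): the state, without advancing time (a new reading comes with each control period).
- get_image(name): name is "scene" or "top" or "wrist"; returns a dict with "frame" (400x640x3 uint8, blue, green, red), "fx", "fy", "cx", "cy" (pixels), "dist_coeffs" ([k1, k2, p1, p2, k3] as OpenCV has them; the pictures are not rectified), "R" (3x3) and "t" (3): a world point X has camera coordinates R X + t. Camera axes: x right, y down, z forward; pixel columns grow to the right and rows downward; lengths in m; the calibration is good to about 2 mm. A picture is of the moment at which its call begins. There is no depth.
- job_done(): hands the job in, once; it reports no verdict.
The state is a dict: "clock": time; "qpos": joint angles; "qvel": joint speeds; "tau": joint torques, N m; "eef_pos": TCP position; "tool_rot": TCP orientation; "contact_force": force on the tool from outside, world axes, zero at the start; "ft_torque": the same for the moment, N m; "grip_width": opening from 0.0 (shut) to 1.0 (fully open).
Only numpy, scipy, OpenCV 4.12 (cv2) and the standard library are available. Lean on these libraries where they do the work, as an engineer would, in place of code of your own. Each camera call takes 0.05 s, during which the arm holds its last target. There are 200 camera calls.

## Working session

There is one attempt and no reset: what is moved stays moved. The work goes in short steps, Python scripts to look and compute and a tool call to move; the robot and the scene stay as the last step left them, time stands still between calls to the robot, and variables do not carry over. Pictures are saved under pics/ and viewed, about 12 in all and at most 16, crops included, and the job is handed in when it is done.

Besides the shell and the picture viewer there is one more tool, called after ">>>" by a JSON object that holds its "op" and its "data". arm_command: Moves the arm, as the interface text tells. Its arguments: {"type":"object","properties":{"moves":{"type":"array"},"force":{"type":"number"}},"required":["moves"]}

```bash
ls; mkdir -p pics; python3 - <<'E'
from rig import *
import cv2
o=get_obs(); print(o)
for n in ("top","scene"):
    d=get_image(n); cv2.imwrite(f"pics/{n}0.png",d["frame"]); print(n,d["fx"],d["fy"],d["cx"],d["cy"],d["dist_coeffs"],d["R"],d["t"])
E
```

```text
pics
{'clock': 0.0, 'qpos': array([ 1.07271018e+00,  2.91280642e-01, -1.54111100e-01,  1.12668693e+00,
       -3.11067633e-06,  1.43150648e+00]), 'qvel': array([ 2.07879356e-04,  9.79122316e-04, -1.52521062e-03, -9.08072781e-05,
       -1.17121766e-03,  8.30766415e-04]), 'tau': array([ 1.64876008e-03, -5.37136853e+01,  3.31375229e+01,  1.57133129e-02,
       -1.56792653e-04,  3.58620440e-06]), 'eef_pos': array([0.18414459, 0.49120287, 0.23873779]), 'tool_rot': array([ 0.12574339,  0.69589948, -0.12660517,  0.69561746]), 'contact_force': array([ 0.20865527, -0.54541763, -0.01003579]), 'ft_torque': array([-0.01215347, -0.01988831,  0.00990018]), 'grip_width': 0.995119007669345}
top 509.930078446332 509.930078446332 319.0265720055545 201.91348659471498 [-0.11007564  0.          0.          0.          0.        ] [[ 0.02249122 -0.99963495 -0.01497018]
 [-0.99475613 -0.02088208 -0.10012081]
 [ 0.09977165  0.01714352 -0.99486266]] [0.01204064 0.53751101 1.31617156]
scene 374.75641770074304 374.75641770074304 319.0240690923296 202.28282239453372 [0.03064214 0.         0.         0.         0.        ] [[-0.00130181  0.99992837 -0.01189828]
 [ 0.85159207 -0.0051286  -0.52417998]
 [-0.52420345 -0.01081486 -0.85152439]] [-0.00988827 -0.45178872  1.17185074]
```

View pics/top0.png

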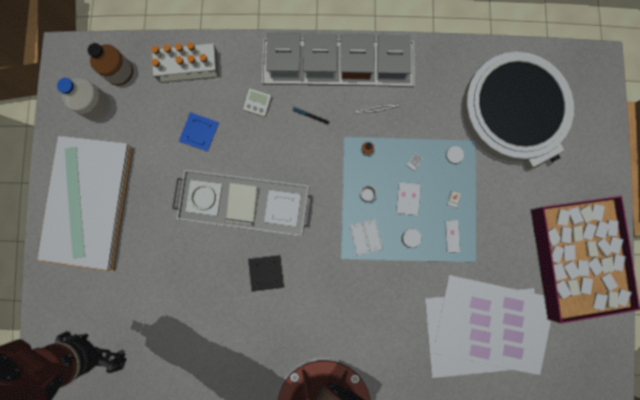

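View pics/scene0.png

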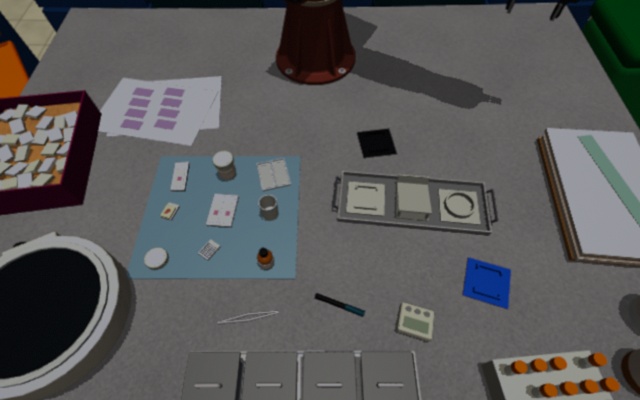

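Top view: tray holds the well (205,197), rest (242,201) and pocket (283,208). On the pad are the wide mailer (408,198), narrow mailer (453,236), wax block (455,199) and the pot, which is the tall one in the scene view, at (412,238). I'll measure these next.

```bash
cat > h.py <<'E'
from rig import *
import cv2, numpy as np
from scipy.spatial.transform import Rotation as Rn
def K(d): return np.array([[d["fx"],0,d["cx"]],[0,d["fy"],d["cy"]],[0,0,1.]])
def cast(d,px,z):
    p=cv2.undistortPoints(np.array(px,float).reshape(-1,1,2),K(d),np.array(d["dist_coeffs"])).reshape(-1,2)
    R=np.array(d["R"]);t=np.array(d["t"]);c=-R.T@t
    r=np.c_[p,np.ones(len(p))]@R
    z=np.broadcast_to(z,len(p))
    return c+r*((z-c[2])/r[:,2])[:,None]
def proj(d,X):
    X=np.array(X,float).reshape(-1,3)
    return cv2.projectPoints(X,cv2.Rodrigues(np.array(d["R"]))[0],np.array(d["t"],float),K(d),np.array(d["dist_coeffs"]))[0].reshape(-1,2)
def rects(d,mask,z,off=(0,0),amin=40):
    out=[]
    cs,_=cv2.findContours(mask.astype(np.uint8),cv2.RETR_EXTERNAL,cv2.CHAIN_APPROX_NONE)
    for c in cs:
        if cv2.contourArea(c)<amin: continue
        P=cast(d,c.reshape(-1,2)+np.array(off),z)[:,:2]
        (cx,cy),(w,h),a=cv2.minAreaRect((P*1000).astype(np.float32))
        if w<h: w,h,a=h,w,a+90
        out.append((c.reshape(-1,2).mean(0)+off,(cx,cy),(w,h),(a+90)%180-90))
    return out
E
python3 - <<'E'
from h import *
d=get_image("top");f=d["frame"]
hsv=cv2.cvtColor(f,cv2.COLOR_BGR2HSV)
x0,y0,x1,y1=347,142,473,258
m=hsv[y0:y1,x0:x1,1]<55
for r in rects(d,m,0.011,(x0,y0)): print([np.round(v,1) for v in r])
s=get_image("scene")["frame"]
def up(c,k): return cv2.resize(c,None,fx=k,fy=k,interpolation=cv2.INTER_CUBIC)
A=up(f[165:240,170:318],5);B=up(s[165:235,330:500],4)
C=np.zeros((A.shape[0]+B.shape[0]+0,800,3),np.uint8)[:600*2]
C[:375,:740]=A; C[375:655,:680]=B
cv2.imwrite("pics/tray.png",cv2.resize(C,None,fx=.9,fy=.9))
cv2.imwrite("pics/pad.png",up(f[135:265,338:482],4))
E
```

```text
[array([409.7, 199.3]), array([ 552.6, -220.5]), array([340.6, 310.7]), np.float64(-89.0)]
```

View pics/tray.png

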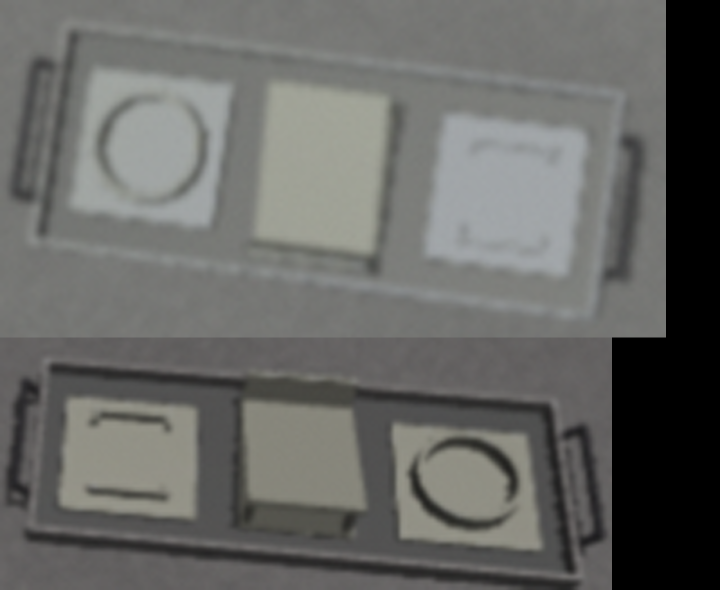

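View pics/pad.png

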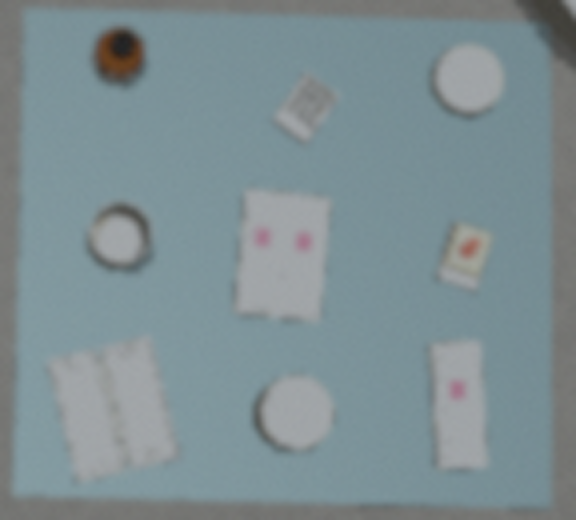

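```bash
python3 - <<'E'
from h import *
d=get_image("top");f=d["frame"]
x0,y0,x1,y1=347,142,473,258
ch=f[y0:y1,x0:x1,2].copy()
t,m=cv2.threshold(ch,0,255,cv2.THRESH_OTSU); print("otsu",t)
for r in rects(d,m,0.011,(x0,y0)): print([np.round(v,1) for v in r])
print("pot z.066")
for r in rects(d,m,0.066,(x0,y0)): print([np.round(v,1) for v in r]) if r[0][1]>225 and 395<r[0][0]<425 else 0
# tray: hand-read from crop (0.9*5=4.5 px per px, offset 170,165)
q=lambda L:[(170+u/4.5,165+v/4.5) for u,v in L]
print("well base corners z.007",cast(d,q([(88,66),(236,80),(212,230),(70,211)]),.007).round(4))
print("well collar c z.021",cast(d,q([(153,148)]),.021).round(4))
print("pocket base corners",cast(d,q([(441,112),(587,130),(571,277),(424,258)]),.007).round(4))
print("rest plate corners hi/hi/lo/lo",cast(d,q([(268,80),(392,96),(377,255),(254,241)]),[.04,.04,.016,.016]).round(4))
print("tray rim corners z.016",cast(d,q([(68,22),(624,92),(597,318),(36,240)]),.016).round(4))
E
```

```text
otsu 139.0
[array([412.2, 237.2]), array([ 449.2, -225.9]), array([45.4, 45. ]), np.float64(-88.9)]
[array([452.5, 235.7]), array([ 456.2, -332.8]), array([83.1, 31.6]), np.float64(3.5)]
[array([365.7, 236.8]), array([ 448.6, -102.1]), array([85.9, 71.6]), np.float64(15.0)]
[array([454.2, 198.7]), array([ 555.3, -337.7]), array([38.9, 23.9]), np.float64(-21.9)]
[array([366.9, 194.2]), array([ 562.6, -102.2]), array([29.4, 26.9]), np.float64(-88.8)]
[array([408.2, 198.2]), array([ 553.5, -213.7]), array([85. , 57.7]), np.float64(-4.8)]
[array([455.1, 153.9]), array([ 678.1, -340.9]), array([43.9, 41.3]), np.float64(-88.6)]
pot z.066
[array([412.2, 237.2]), array([ 447.3, -216.7]), array([43.6, 43.2]), np.float64(-88.9)]
well base corners z.007 [[0.5925 0.3771 0.007 ]
 [0.5856 0.2863 0.007 ]
 [0.4951 0.297  0.007 ]
 [0.5045 0.3838 0.007 ]]
well collar c z.021 [[0.5421 0.3314 0.021 ]]
pocket base corners [[0.5687 0.1619 0.007 ]
 [0.5597 0.0743 0.007 ]
 [0.4719 0.0815 0.007 ]
 [0.4813 0.1692 0.007 ]]
rest plate corners hi/hi/lo/lo [[0.5815 0.2604 0.04  ]
 [0.5735 0.187  0.04  ]
 [0.4819 0.196  0.016 ]
 [0.4885 0.2696 0.016 ]]
tray rim corners z.016 [[0.6177 0.3882 0.016 ]
 [0.5818 0.0525 0.016 ]
 [0.4477 0.0651 0.016 ]
 [0.486  0.4011 0.016 ]]
```

Positions are consistent with the known geometry: well to pocket is 0.215 m against 0.216 m, and mailer sizes match within 2 mm. The tray yaw is about -6.2°, and the rest's stop is on the robot side. I'll go above the wide mailer.

>>> {"op": "arm_command", "data": {"moves": [{"spin":-0.092},{"spin":-0.092},{"spin":-0.092},{"x":0.006,"y":-0.0305,"z":0.0194},{"x":0.006,"y":-0.0305,"z":0.0194},{"x":0.006,"y":-0.0305,"z":0.0194},{"x":0.006,"y":-0.0305,"z":0.0194},{"x":0.006,"y":-0.0305,"z":0.0194},{"x":0.006,"y":-0.0305,"z":0.0194},{"x":0.006,"y":-0.0305,"z":0.0194},{"x":0.006,"y":-0.0305,"z":0.0194}], "force": 25}}

```text
invalid input at $.moves[0]: expected keys x, y, z, spin, hand
```

>>> {"op": "arm_command", "data": {"moves": [{"x":0.006,"y":-0.0305,"z":0.0194},{"x":0.006,"y":-0.0305,"z":0.0194},{"x":0.006,"y":-0.0305,"z":0.0194},{"x":0.006,"y":-0.0305,"z":0.0194},{"x":0.006,"y":-0.0305,"z":0.0194},{"x":0.006,"y":-0.0305,"z":0.0194},{"x":0.006,"y":-0.0305,"z":0.0194},{"x":0.006,"y":-0.0305,"z":0.0194},{"x":0.006,"y":-0.0305,"z":0.0194},{"x":0.006,"y":-0.0305,"z":0.0194},{"x":0.006,"y":-0.0305,"z":0.0194}]}}

```text
invalid input at $.moves[0]: expected keys x, y, z, spin, hand
```

>>> {"op": "arm_command", "data": {"moves": [{"x":0.003,"y":-0.0305,"z":0.0194},{"x":0.003,"y":-0.0305,"z":0.0194},{"x":0.003,"y":-0.0305,"z":0.0194,"hand":0.074},{"x":0},{"x":0}]}}

```text
invalid input at $.moves[0]: expected keys x, y, z, spin, hand
```

```bash
cat >> h.py <<'E'
def pose():
    o=get_obs();R=Rn.from_quat(o["tool_rot"]).as_matrix()
    phi=np.degrees(np.arctan2(R[1,1],R[0,1]))
    print("t %.2f tcp %s phi %.2f tilt %.2f F %s w %.1fmm"%(o["clock"],(o["eef_pos"]*1000).round(1),phi,np.degrees(np.arccos(-R[2,0])),o["contact_force"].round(1),o["grip_width"]*85.4))
    return o,phi
def go(x,y,z,phid):
    o,phi=pose();e=o["eef_pos"]
    s=-((phid-phi+90)%180-90); d=np.array([x,y])-e[:2]; p=np.radians(phid)
    print("spin %.3f then y %.4f z %.4f x %.4f len %.3f"%(np.radians(s),d@[np.cos(p),np.sin(p)],d@[np.sin(p),-np.cos(p)],e[2]-z,np.linalg.norm(d)))
E
python3 - <<'E'
from h import *
d=get_image("wrist"); print(d["fx"],np.array(d["R"]).round(3).tolist(),np.array(d["t"]).round(3))
cv2.imwrite("pics/w1.png",d["frame"])
ch=d["frame"][:,:,2]
t,m=cv2.threshold(ch,0,255,cv2.THRESH_OTSU); print(t)
for r in rects(d,m,0.011,amin=800): print([np.round(v,1) for v in r])
go(.5535,-.2137,.02,85.2)
E
```

```text
281.3842772334491 [[0.352, 0.936, -0.0], [0.892, -0.335, 0.305], [0.285, -0.107, -0.953]] [-0.524 -0.039  0.379]
80.0
[array([472. , 383.6]), array([631.5, 629. ]), array([100.7,  99.1]), np.float64(67.5)]
[array([159.3, 385. ]), array([432.7,  87.5]), array([101.2,  97. ]), np.float64(77.8)]
[array([323.1, 199.4]), array([269.5, 413.2]), array([1116.4,  631.9]), np.float64(70.7)]
t 0.30 tcp [184.3 491.4 239.1] phi 69.44 tilt 0.02 F [ 0.1  0.1 -0.6] w 85.2mm
spin -0.275 then y -0.6718 z 0.4269 x 0.2191 len 0.796
```

View pics/w1.png

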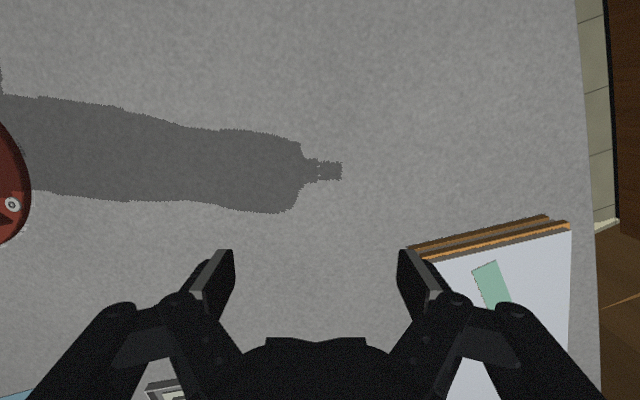

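That picture shows the arm still at its start, fingertips at about (228,255) and (402,255). The rows were refused because every key is required, so I'll write them in full.

>>> {"op": "arm_command", "data": {"moves": [{"x":0,"y":0,"z":0,"spin":-0.092,"hand":0.074},{"x":0,"y":0,"z":0,"spin":-0.092,"hand":0.074},{"x":0,"y":0,"z":0,"spin":-0.092,"hand":0.074},{"x":0.006,"y":-0.0305,"z":0.0194,"spin":0,"hand":0.074},{"x":0.006,"y":-0.0305,"z":0.0194,"spin":0,"hand":0.074},{"x":0.006,"y":-0.0305,"z":0.0194,"spin":0,"hand":0.074},{"x":0.006,"y":-0.0305,"z":0.0194,"spin":0,"hand":0.074},{"x":0.006,"y":-0.0305,"z":0.0194,"spin":0,"hand":0.074},{"x":0.006,"y":-0.0305,"z":0.0194,"spin":0,"hand":0.074},{"x":0.006,"y":-0.0305,"z":0.0194,"spin":0,"hand":0.074},{"x":0.006,"y":-0.0305,"z":0.0194,"spin":0,"hand":0.074}], "force": 25}}

```text
clock: 1.22
eef_pos: [0.3193, 0.234, 0.1912]
tool_rot: [0.029, 0.706, -0.029, 0.707]
contact_force: [1.6, 1.1, 0.5]
grip_width: 0.864
```

>>> {"op": "arm_command", "data": {"moves": [{"x":0.006,"y":-0.0305,"z":0.0194,"spin":0,"hand":0.074},{"x":0.006,"y":-0.0305,"z":0.0194,"spin":0,"hand":0.074},{"x":0.006,"y":-0.0305,"z":0.0194,"spin":0,"hand":0.074},{"x":0.006,"y":-0.0305,"z":0.0194,"spin":0,"hand":0.074},{"x":0.006,"y":-0.0305,"z":0.0194,"spin":0,"hand":0.074},{"x":0.006,"y":-0.0305,"z":0.0194,"spin":0,"hand":0.074},{"x":0.006,"y":-0.0305,"z":0.0194,"spin":0,"hand":0.074},{"x":0.006,"y":-0.0305,"z":0.0194,"spin":0,"hand":0.074},{"x":0.006,"y":-0.0305,"z":0.0194,"spin":0,"hand":0.074},{"x":0.006,"y":-0.0305,"z":0.0194,"spin":0,"hand":0.074},{"x":0.006,"y":-0.0305,"z":0.0194,"spin":0,"hand":0.074}]}}

```text
clock: 2.13
eef_pos: [0.5043, -0.1183, 0.125]
tool_rot: [0.029, 0.706, -0.029, 0.707]
contact_force: [1.1, 0.2, 0.5]
grip_width: 0.865
```

>>> {"op": "arm_command", "data": {"moves": [{"x":0.003,"y":-0.0305,"z":0.0194,"spin":0,"hand":0.074},{"x":0.003,"y":-0.0305,"z":0.0194,"spin":0,"hand":0.074},{"x":0.003,"y":-0.0305,"z":0.0194,"spin":0,"hand":0.074},{"x":0,"y":0,"z":0,"spin":0,"hand":0.074},{"x":0,"y":0,"z":0,"spin":0,"hand":0.074}]}}

```text
clock: 2.55
eef_pos: [0.5544, -0.2141, 0.1155]
tool_rot: [0.03, 0.707, -0.03, 0.706]
contact_force: [-0.3, 0.3, 0.1]
grip_width: 0.868
```

```bash
cat > w.py <<'E'
import sys
from h import *
d=get_image("wrist"); cv2.imwrite(sys.argv[1],d["frame"])
ch=d["frame"][:,:,2].copy(); 
t,m=cv2.threshold(ch,float(sys.argv[3]) if len(sys.argv)>3 else 0,255,cv2.THRESH_BINARY if len(sys.argv)>3 else cv2.THRESH_OTSU); print(t)
for r in rects(d,m,float(sys.argv[2]),amin=500): print([np.round(v,1) for v in r])
E
python3 w.py pics/w2.png .011; python3 -c "
from h import *
go(.5535,-.2137,.02,85.2)"
```

```text
71.0
[array([167.8, 388.4]), array([ 774.7, -403.1]), array([63.1, 46.3]), np.float64(-36.8)]
[array([456.7, 379.1]), array([787. , -75.8]), array([103.3,  50.4]), np.float64(27.3)]
[array([185.3, 367. ]), array([ 743.5, -381.7]), array([63.1, 27.4]), np.float64(-1.0)]
[array([ 39.2, 353.8]), array([ 710.4, -549.6]), array([164.9,  68.3]), np.float64(-50.3)]
[array([353.1, 187.5]), array([ 574.7, -165.5]), array([760.1, 400.4]), np.float64(77.5)]
t 2.60 tcp [ 553.8 -212.7  115.7] phi 85.20 tilt 0.08 F [-0.5  0.7  0.9] w 73.8mm
spin -0.000 then y -0.0010 z -0.0002 x 0.0957 len 0.001
```

View pics/w2.png

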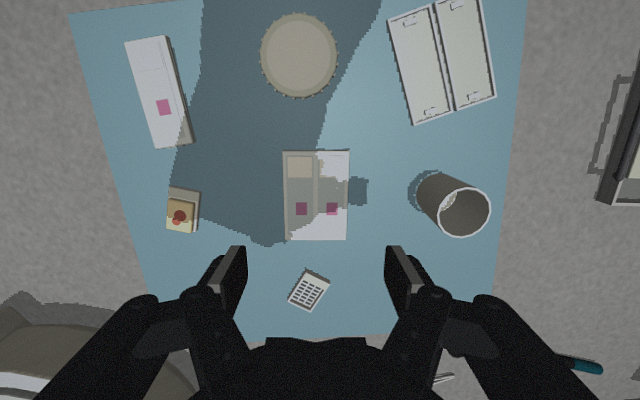

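Wrist view: the wide mailer is centred at about (316,195) with corners (283,150), (349,151), (347,240) and (283,239). The narrow mailer is near (158,92), the wax block at (183,211) and the lid at (299,55).

```bash
python3 -c "
from h import *
d=get_image('wrist')
P=cast(d,[(283,150),(349,151),(347,240),(283,239)],.011);print(P.round(4),P.mean(0).round(4))
P=cast(d,[(125,42),(166,35),(191,142),(157,148)],.011);print('narrow',P.round(4),P.mean(0).round(4))
print('wax c',cast(d,[(168,187),(201,192),(196,234),(166,229)],[.009,.009,.015,.015]).round(4))
print('lid',cast(d,[(260,55),(338,55),(299,13),(299,98)],.066).round(4))
h=P
# fingertip rays: inner-top corners
print(proj(d,[[.5538,-.2127+37*.001,z] for z in (.10,.11,.12)]).round(1))
"
```

```text
[[ 0.5076 -0.2365  0.011 ]
 [ 0.5131 -0.1809  0.011 ]
 [ 0.596  -0.1867  0.011 ]
 [ 0.5899 -0.2463  0.011 ]] [ 0.5517 -0.2126  0.011 ]
narrow [[ 0.4141 -0.3484  0.011 ]
 [ 0.4126 -0.3153  0.011 ]
 [ 0.4941 -0.313   0.011 ]
 [ 0.4965 -0.3432  0.011 ]] [ 0.4543 -0.33    0.011 ]
wax c [[ 0.5316 -0.3432  0.009 ]
 [ 0.5387 -0.3145  0.009 ]
 [ 0.5764 -0.3248  0.015 ]
 [ 0.5692 -0.3514  0.015 ]]
lid [[ 0.4431 -0.2366  0.066 ]
 [ 0.4471 -0.1905  0.066 ]
 [ 0.4232 -0.2113  0.066 ]
 [ 0.4693 -0.216   0.066 ]]
[[378.5 241.3]
 [382.3 249.4]
 [386.7 258.5]]
```

>>> {"op": "arm_command", "data": {"moves": [{"x":0.015,"y":0,"z":0,"spin":0,"hand":0.074},{"x":0.02,"y":0,"z":0,"spin":0,"hand":0.074},{"x":0.02,"y":0,"z":0,"spin":0,"hand":0.074},{"x":0.02,"y":0,"z":0,"spin":0,"hand":0.074},{"x":0.015,"y":0,"z":0,"spin":0,"hand":0.074},{"x":0.005,"y":0,"z":0,"spin":0,"hand":0.074},{"x":0,"y":0,"z":0,"spin":0,"hand":0.074}]}}

```text
clock: 3.23
eef_pos: [0.5531, -0.2109, 0.0205]
tool_rot: [0.029, 0.707, -0.028, 0.706]
contact_force: [-0.5, -0.4, 0.4]
grip_width: 0.866
```

>>> {"op": "arm_command", "data": {"moves": [{"x":0.004,"y":-0.001,"z":0,"spin":0,"hand":0.074},{"x":0.004,"y":-0.001,"z":0,"spin":0,"hand":0.074},{"x":0,"y":0,"z":0,"spin":0,"hand":0.074}]}}

```text
clock: 3.48
eef_pos: [0.5542, -0.2146, 0.0136]
tool_rot: [0.029, 0.706, -0.029, 0.707]
contact_force: [-0.5, 0.3, -0.4]
grip_width: 0.867
```

>>> {"op": "arm_command", "data": {"moves": [{"x":0.001,"y":0,"z":0,"spin":0,"hand":0.074},{"x":0.001,"y":0,"z":0,"spin":0,"hand":0.074},{"x":0,"y":0,"z":0,"spin":0,"hand":0.074}]}}

```text
clock: 3.73
eef_pos: [0.5541, -0.2145, 0.0114]
tool_rot: [0.029, 0.706, -0.029, 0.707]
contact_force: [0.0, 0.1, 0.0]
grip_width: 0.871
```

```bash
python3 -c "
from h import *
pose()
s=get_image('wrist')['frame']; cv2.imwrite('pics/w3.png',s[100:400,120:520])"
```

```text
t 3.73 tcp [ 554.1 -214.5   11.4] phi 85.25 tilt 0.01 F [0.  0.1 0. ] w 74.4mm
```

View pics/w3.png

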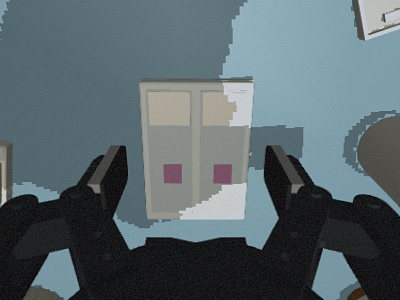

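The mailer (crop x 140–252) sits between the fingers (127 and 265). No touch yet, so I'll keep feeling downwards.

>>> {"op": "arm_command", "data": {"moves": [{"x":0.001,"y":0,"z":0,"spin":0,"hand":0.074},{"x":0.001,"y":0,"z":0,"spin":0,"hand":0.074},{"x":0,"y":0,"z":0,"spin":0,"hand":0.074}]}}

```text
clock: 4.03
eef_pos: [0.5539, -0.2144, 0.0091]
tool_rot: [0.029, 0.707, -0.029, 0.706]
contact_force: [0.2, -0.6, -0.1]
grip_width: 0.865
```

>>> {"op": "arm_command", "data": {"moves": [{"x":0.001,"y":0,"z":0,"spin":0,"hand":0.074},{"x":0,"y":0,"z":0,"spin":0,"hand":0.074}]}}

```text
clock: 4.2
eef_pos: [0.5539, -0.2144, 0.0081]
tool_rot: [0.029, 0.707, -0.029, 0.706]
contact_force: [0.8, 0.2, 0.4]
grip_width: 0.863
```

>>> {"op": "arm_command", "data": {"moves": [{"x":0.001,"y":0,"z":0,"spin":0,"hand":0.074},{"x":0,"y":0,"z":0,"spin":0,"hand":0.074}]}}

```text
clock: 4.37
eef_pos: [0.5539, -0.2144, 0.0071]
tool_rot: [0.029, 0.707, -0.029, 0.706]
contact_force: [-0.2, -1.2, -0.9]
grip_width: 0.87
```

>>> {"op": "arm_command", "data": {"moves": [{"x":0.001,"y":0,"z":0,"spin":0,"hand":0.074},{"x":0,"y":0,"z":0,"spin":0,"hand":0.074}]}}

```text
clock: 4.53
eef_pos: [0.5539, -0.2144, 0.0061]
tool_rot: [0.029, 0.707, -0.029, 0.706]
contact_force: [-0.2, 0.2, 0.1]
grip_width: 0.872
```

>>> {"op": "arm_command", "data": {"moves": [{"x":-0.002,"y":0,"z":0,"spin":0,"hand":0.074},{"x":0,"y":0,"z":0,"spin":0,"hand":0.04},{"x":0,"y":0,"z":0,"spin":0,"hand":0.04},{"x":0,"y":0,"z":0,"spin":0,"hand":0.04},{"x":0,"y":0,"z":0,"spin":0,"hand":0.04},{"x":0,"y":0,"z":0,"spin":0,"hand":0.04}], "force": 25}}

```text
clock: 5.03
eef_pos: [0.5542, -0.2145, 0.0088]
tool_rot: [0.029, 0.706, -0.029, 0.707]
contact_force: [-1.7, 1.6, 5.4]
grip_width: 0.665
```

>>> {"op": "arm_command", "data": {"moves": [{"x":-0.005,"y":0,"z":0,"spin":0,"hand":0.04},{"x":-0.01,"y":0,"z":0,"spin":0,"hand":0.04},{"x":-0.02,"y":0,"z":0,"spin":0,"hand":0.04},{"x":-0.03,"y":0,"z":0,"spin":0,"hand":0.04},{"x":-0.03,"y":0,"z":0,"spin":0,"hand":0.04},{"x":-0.02,"y":0,"z":0,"spin":0,"hand":0.04},{"x":0,"y":0,"z":0,"spin":0,"hand":0.04},{"x":0,"y":0,"z":0,"spin":0,"hand":0.04}]}}

```text
clock: 5.7
eef_pos: [0.5549, -0.2149, 0.1251]
tool_rot: [0.029, 0.706, -0.03, 0.707]
contact_force: [-0.1, -0.0, -0.7]
grip_width: 0.664
```

```bash
python3 -c "
from h import *
s=get_image('wrist')['frame']; cv2.imwrite('pics/w4.png',s[100:400,120:520])
go(.5285,.229,.12,83.8)"
```

```text
t 5.75 tcp [ 554.  -214.5  123.7] phi 85.26 tilt 0.03 F [-0.3 -0.4 -0.6] w 57.4mm
spin 0.025 then y 0.4381 z -0.0733 x 0.0037 len 0.444
```

View pics/w4.png

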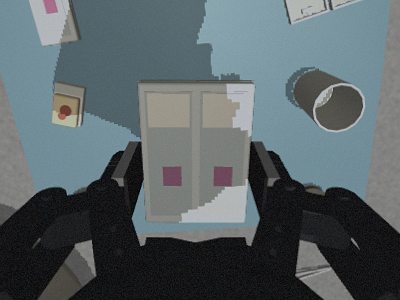

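The mailer is held squarely. I'll carry it above the rest.

>>> {"op": "arm_command", "data": {"moves": [{"x":0,"y":0.015,"z":-0.002,"spin":0.025,"hand":0.04},{"x":0,"y":0.0313,"z":-0.0052,"spin":0,"hand":0.04},{"x":0,"y":0.0313,"z":-0.0052,"spin":0,"hand":0.04},{"x":0,"y":0.0313,"z":-0.0052,"spin":0,"hand":0.04},{"x":0,"y":0.0313,"z":-0.0052,"spin":0,"hand":0.04},{"x":0,"y":0.0313,"z":-0.0052,"spin":0,"hand":0.04},{"x":0,"y":0.0313,"z":-0.0052,"spin":0,"hand":0.04},{"x":0,"y":0.0313,"z":-0.0052,"spin":0,"hand":0.04},{"x":0,"y":0.0313,"z":-0.0052,"spin":0,"hand":0.04},{"x":0,"y":0.0313,"z":-0.0052,"spin":0,"hand":0.04},{"x":0,"y":0.0313,"z":-0.0052,"spin":0,"hand":0.04},{"x":0,"y":0.0313,"z":-0.0052,"spin":0,"hand":0.04}]}}

```text
clock: 6.75
eef_pos: [0.5321, 0.1505, 0.122]
tool_rot: [0.038, 0.707, -0.038, 0.705]
contact_force: [0.1, -0.9, -0.7]
grip_width: 0.666
```

>>> {"op": "arm_command", "data": {"moves": [{"x":0,"y":0.0313,"z":-0.0052,"spin":0,"hand":0.04},{"x":0,"y":0.0313,"z":-0.0052,"spin":0,"hand":0.04},{"x":0,"y":0.015,"z":-0.0036,"spin":0,"hand":0.04},{"x":0,"y":0,"z":0,"spin":0,"hand":0.04},{"x":0,"y":0,"z":0,"spin":0,"hand":0.04}]}}

```text
clock: 7.17
eef_pos: [0.5268, 0.2281, 0.122]
tool_rot: [0.037, 0.707, -0.038, 0.705]
contact_force: [0.8, -0.4, -1.2]
grip_width: 0.668
```

```bash
python3 -c "
from h import *
d=get_image('wrist');cv2.imwrite('pics/w5.png',d['frame'])
go(.528,.2294,.06,83.8)
c=np.array([.532,.229]);a=np.radians(-6.2);X=np.array([np.cos(a),np.sin(a)]);Y=np.array([-X[1],X[0]])
W=lambda x,y,z:[*(c+X*x+Y*y),z+.003]
print('pred stop base corners',proj(d,[W(-.047,-.036,.012),W(-.047,.036,.012)]).round(0).tolist(),'stop top',proj(d,[W(-.053,-.036,.034),W(-.053,.036,.034)]).round(0).tolist())
print('well c/base',proj(d,[W(0,.108,.018),W(-.044,.064,.004),W(-.044,.152,.004),W(.044,.152,.004)]).round(0).tolist())
print('pocket base',proj(d,[W(-.044,-.064,.004),W(-.044,-.152,.004),W(.044,-.152,.004),W(.044,-.064,.004)]).round(0).tolist())
"
```

```text
t 7.22 tcp [527.1 227.3 122.2] phi 83.85 tilt 0.13 F [ 0.6  0.6 -1.1] w 56.9mm
spin 0.001 then y 0.0022 z 0.0007 x 0.0622 len 0.002
pred stop base corners [[276.0, 152.0], [360.0, 152.0]] stop top [[271.0, 149.0], [364.0, 149.0]]
well c/base [[439.0, 207.0], [390.0, 154.0], [487.0, 155.0], [471.0, 244.0]]
pocket base [[245.0, 154.0], [148.0, 154.0], [164.0, 243.0], [252.0, 244.0]]
```

View pics/w5.png

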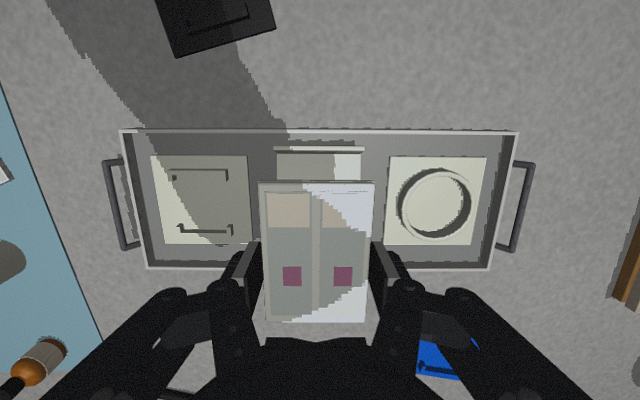

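The predicted stop, well and pocket corners match the image within about 2 px: stop bar at (275–364, 150), well at (390–487,155), pocket at (148–247,155). Next I'll lower the mailer and let it pivot onto the slope.

>>> {"op": "arm_command", "data": {"moves": [{"x":0.015,"y":0.002,"z":0.001,"spin":0,"hand":0.04},{"x":0.02,"y":0,"z":0,"spin":0,"hand":0.04},{"x":0.02,"y":0,"z":0,"spin":0,"hand":0.04},{"x":0.015,"y":0,"z":0,"spin":0,"hand":0.04},{"x":0.005,"y":0,"z":0,"spin":0,"hand":0.04},{"x":0,"y":0,"z":0,"spin":0,"hand":0.04}], "force": 20}}

```text
clock: 7.72
eef_pos: [0.5281, 0.2281, 0.0469]
tool_rot: [0.038, 0.707, -0.039, 0.705]
contact_force: [0.2, 0.0, -0.4]
grip_width: 0.67
```

>>> {"op": "arm_command", "data": {"moves": [{"x":0.001,"y":0,"z":0,"spin":0,"hand":0.04},{"x":0.001,"y":0,"z":0,"spin":0,"hand":0.04},{"x":0.001,"y":0,"z":0,"spin":0,"hand":0.04},{"x":0,"y":0,"z":0,"spin":0,"hand":0.04}]}}

```text
clock: 8.05
eef_pos: [0.5295, 0.2297, 0.0459]
tool_rot: [0.038, 0.706, -0.038, 0.706]
contact_force: [0.2, -0.1, -1.0]
grip_width: 0.666
```

>>> {"op": "arm_command", "data": {"moves": [{"x":0.001,"y":0,"z":0,"spin":0,"hand":0.04},{"x":0.001,"y":0,"z":0,"spin":0,"hand":0.04},{"x":0.001,"y":0,"z":0,"spin":0,"hand":0.04},{"x":0,"y":0,"z":0,"spin":0,"hand":0.04}]}}

```text
clock: 8.38
eef_pos: [0.5293, 0.2298, 0.0426]
tool_rot: [0.038, 0.706, -0.038, 0.706]
contact_force: [-1.9, -0.4, 5.2]
grip_width: 0.669
```

```bash
python3 -c "
from h import *
go(.528,.2294,.033,83.8)"
```

```text
t 8.38 tcp [529.3 229.8  42.6] phi 83.83 tilt 0.03 F [-1.9 -0.4  5.2] w 57.1mm
spin 0.001 then y -0.0006 z -0.0012 x 0.0096 len 0.001
```

>>> {"op": "arm_command", "data": {"moves": [{"x":0.001,"y":0,"z":0,"spin":0,"hand":0.04},{"x":0.001,"y":0,"z":0,"spin":0,"hand":0.04},{"x":0.001,"y":0,"z":0,"spin":0,"hand":0.04},{"x":0.001,"y":0,"z":0,"spin":0,"hand":0.04},{"x":0,"y":0,"z":0,"spin":0,"hand":0.04}]}}

```text
clock: 8.8
eef_pos: [0.5287, 0.2298, 0.0384]
tool_rot: [0.038, 0.706, -0.038, 0.706]
contact_force: [-3.6, 0.5, 5.8]
grip_width: 0.673
```

>>> {"op": "arm_command", "data": {"moves": [{"x":0.001,"y":0,"z":-0.0005,"spin":0,"hand":0.04},{"x":0.001,"y":0,"z":-0.0005,"spin":0,"hand":0.04},{"x":0.001,"y":0,"z":0,"spin":0,"hand":0.04},{"x":0,"y":0,"z":0,"spin":0,"hand":0.04}]}}

```text
clock: 9.13
eef_pos: [0.5283, 0.2299, 0.0356]
tool_rot: [0.038, 0.706, -0.038, 0.706]
contact_force: [-2.6, -0.1, 5.5]
grip_width: 0.669
```

>>> {"op": "arm_command", "data": {"moves": [{"x":0.001,"y":0,"z":0,"spin":0,"hand":0.04},{"x":0.001,"y":0,"z":0,"spin":0,"hand":0.04},{"x":0,"y":0,"z":0,"spin":0,"hand":0.04}]}}

```text
clock: 9.38
eef_pos: [0.5282, 0.2299, 0.0336]
tool_rot: [0.038, 0.706, -0.038, 0.706]
contact_force: [-1.4, 0.4, 5.5]
grip_width: 0.67
```

```bash
python3 -c "
from h import *
go(.528,.2294,.033,83.8)
d=get_image('wrist');cv2.imwrite('pics/w6.png',d['frame'][100:400,120:520])"
```

```text
t 9.38 tcp [528.2 229.9  33.6] phi 83.83 tilt 0.03 F [-1.4  0.4  5.5] w 57.2mm
spin 0.001 then y -0.0006 z -0.0002 x 0.0006 len 0.001
```

View pics/w6.png

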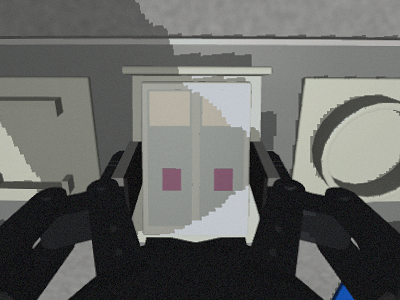

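The mailer has pivoted onto the slope with its low end at crop row 82, just short of the stop (row 74). I'll nudge it 2 mm toward the stop and release.

>>> {"op": "arm_command", "data": {"moves": [{"x":0.0007,"y":0,"z":-0.001,"spin":0,"hand":0.04},{"x":0.0003,"y":0,"z":-0.001,"spin":0,"hand":0.04},{"x":0,"y":0,"z":0,"spin":0,"hand":0.04},{"x":0,"y":0,"z":0,"spin":0,"hand":0.06},{"x":0,"y":0,"z":0,"spin":0,"hand":0.064},{"x":0,"y":0,"z":0,"spin":0,"hand":0.07},{"x":0,"y":0,"z":0,"spin":0,"hand":0.07},{"x":0,"y":0,"z":0,"spin":0,"hand":0.07}]}}

```text
clock: 10.1
eef_pos: [0.5259, 0.2299, 0.0321]
tool_rot: [0.038, 0.706, -0.038, 0.706]
contact_force: [0.3, -0.3, -0.2]
grip_width: 0.818
```

>>> {"op": "arm_command", "data": {"moves": [{"x":-0.01,"y":0,"z":0,"spin":0,"hand":0.07},{"x":-0.03,"y":0,"z":0,"spin":0,"hand":0.07},{"x":-0.03,"y":0,"z":0,"spin":0,"hand":0.07},{"x":-0.02,"y":0,"z":0,"spin":0,"hand":0.07},{"x":0,"y":0,"z":0,"spin":0,"hand":0.07}]}}

```text
clock: 10.52
eef_pos: [0.5288, 0.2309, 0.1274]
tool_rot: [0.039, 0.704, -0.037, 0.708]
contact_force: [0.3, 0.2, 0.7]
grip_width: 0.821
```

```bash
python3 -c "
from h import *
d=get_image('wrist');cv2.imwrite('pics/w7.png',d['frame'][60:360,120:520])
go(.455,-.331,.12,91.5)"
```

```text
t 10.57 tcp [527.8 230.6 125.3] phi 83.83 tilt 0.28 F [-0.3  0.6 -1.1] w 70.1mm
spin -0.134 then y -0.5595 z -0.0875 x 0.0053 len 0.566
```

View pics/w7.png

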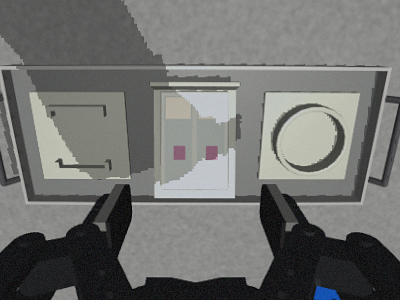

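The wide mailer is flat on the slope, end against the stop (crop row ~87) and centred. Next is the narrow mailer.

>>> {"op": "arm_command", "data": {"moves": [{"x":0,"y":0,"z":0,"spin":-0.08,"hand":0.05},{"x":0,"y":0,"z":0,"spin":-0.08,"hand":0.05},{"x":0,"y":-0.0348,"z":-0.0064,"spin":0,"hand":0.05},{"x":0,"y":-0.0348,"z":-0.0064,"spin":0,"hand":0.05},{"x":0,"y":-0.0348,"z":-0.0064,"spin":0,"hand":0.05},{"x":0,"y":-0.0348,"z":-0.0064,"spin":0,"hand":0.05},{"x":0,"y":-0.0348,"z":-0.0064,"spin":0,"hand":0.05},{"x":0,"y":-0.0348,"z":-0.0064,"spin":0,"hand":0.05},{"x":0,"y":-0.0348,"z":-0.0064,"spin":0,"hand":0.05},{"x":0,"y":-0.0348,"z":-0.0064,"spin":0,"hand":0.05}]}}

```text
clock: 11.4
eef_pos: [0.4884, -0.0521, 0.1219]
tool_rot: [-0.018, 0.707, 0.019, 0.707]
contact_force: [0.5, -0.8, -0.1]
grip_width: 0.591
```

>>> {"op": "arm_command", "data": {"moves": [{"x":0,"y":-0.0348,"z":-0.0064,"spin":0,"hand":0.05},{"x":0,"y":-0.0348,"z":-0.0064,"spin":0,"hand":0.05},{"x":0,"y":-0.0348,"z":-0.0064,"spin":0,"hand":0.05},{"x":0,"y":-0.0348,"z":-0.0064,"spin":0,"hand":0.05},{"x":0,"y":-0.0348,"z":-0.0064,"spin":0,"hand":0.05},{"x":0,"y":-0.0348,"z":-0.0064,"spin":0,"hand":0.05},{"x":0,"y":-0.0348,"z":-0.0064,"spin":0,"hand":0.05},{"x":0,"y":-0.0348,"z":-0.0064,"spin":0,"hand":0.05},{"x":0.005,"y":0,"z":0,"spin":0,"hand":0.05},{"x":0,"y":0,"z":0,"spin":0,"hand":0.05},{"x":0,"y":0,"z":0,"spin":0,"hand":0.05}]}}

```text
clock: 12.32
eef_pos: [0.4521, -0.3304, 0.1164]
tool_rot: [-0.018, 0.707, 0.019, 0.706]
contact_force: [-0.7, -0.1, 0.6]
grip_width: 0.589
```

```bash
python3 - <<'E'
from h import *
go(.4552,-.3315,.0124,93)
d=get_image('wrist');f=d['frame']
# non-teal mask: mailer interior brighter in red relative to blue
r=f[:,:,2].astype(int)-f[:,:,0]
m=((r>-25)&(f[:,:,2]>60)).astype(np.uint8)
m=cv2.morphologyEx(m,cv2.MORPH_CLOSE,np.ones((7,7)));m[235:]=0
for q in rects(d,m,.011,amin=800): print([np.round(v,1) for v in q])
cv2.imwrite('pics/w8.png',f)
E
```

```text
t 12.32 tcp [ 452.1 -330.4  116.4] phi 92.96 tilt 0.14 F [-0.7 -0.1  0.6] w 50.3mm
spin -0.001 then y -0.0012 z 0.0030 x 0.1040 len 0.003
[array([454.1, 203.9]), array([ 456. , -200.1]), array([103.5,  53.7]), np.float64(72.4)]
[array([557.4, 196.9]), array([ 444.3, -109.9]), array([80.1, 74.9]), np.float64(14.3)]
[array([358.3, 109.4]), array([ 388.3, -293.2]), array([549.5, 196.4]), np.float64(-87.0)]
```

View pics/w8.png

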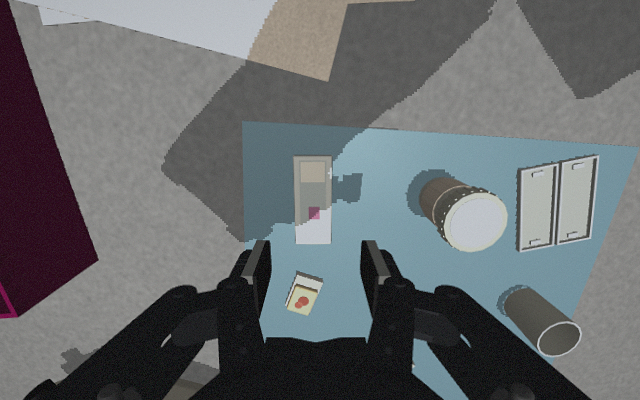

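The narrow mailer's corners are at about (293,156), (331,156), (330,244) and (296,244). The wax block is near (304,294) and the lid at (475,221).

```bash
python3 - <<'E'
from h import *
d=get_image('wrist')
P=cast(d,[(293,156),(331,156),(330.5,244),(296,244)],.011)[:,:2];print(P.round(4),P.mean(0).round(4),np.degrees(np.arctan2(*( (P[2]+P[3]-P[0]-P[1])[::-1]))))
P=cast(d,[(293,271),(324,279)],.009);print('wax back corners',P.round(4))
P=cast(d,[(287,306),(313,315)],.015);print('wax wax front',P.round(4))
print('lid',cast(d,[(443,222),(507,221),(473,192),(477,251)],.066).round(4))
go(*cast(d,[(293,156),(331,156),(330.5,244),(296,244)],.011)[:,:2].mean(0),.0124,93)
E
```

```text
[[ 0.4147 -0.3514]
 [ 0.413  -0.3189]
 [ 0.4962 -0.3136]
 [ 0.4979 -0.3462]] [ 0.4554 -0.3325] 3.5884843771185726
wax back corners [[ 0.5286 -0.3483  0.009 ]
 [ 0.5362 -0.3173  0.009 ]]
wax wax front [[ 0.5657 -0.353   0.015 ]
 [ 0.5754 -0.3263  0.015 ]]
lid [[ 0.4471 -0.2394  0.066 ]
 [ 0.4441 -0.1928  0.066 ]
 [ 0.4238 -0.2226  0.066 ]
 [ 0.4689 -0.2093  0.066 ]]
t 12.42 tcp [ 452.8 -330.   117.1] phi 93.05 tilt 0.07 F [-0.6 -0.4 -0.3] w 50.3mm
spin 0.001 then y -0.0026 z 0.0025 x 0.1047 len 0.004
```

>>> {"op": "arm_command", "data": {"moves": [{"x":0.015,"y":-0.0025,"z":0.0025,"spin":-0.01,"hand":0.05},{"x":0.025,"y":0,"z":0,"spin":0,"hand":0.05},{"x":0.025,"y":0,"z":0,"spin":0,"hand":0.05},{"x":0.02,"y":0,"z":0,"spin":0,"hand":0.05},{"x":0.012,"y":0,"z":0,"spin":0,"hand":0.05},{"x":0.006,"y":0,"z":0,"spin":0,"hand":0.05},{"x":0.0015,"y":0,"z":0,"spin":0,"hand":0.05},{"x":0,"y":0,"z":0,"spin":0,"hand":0.05}], "force": 22}}

```text
clock: 13.08
eef_pos: [0.4558, -0.3332, 0.0131]
tool_rot: [-0.022, 0.707, 0.022, 0.707]
contact_force: [-0.0, -0.5, 0.9]
grip_width: 0.585
```

>>> {"op": "arm_command", "data": {"moves": [{"x":0,"y":0,"z":0,"spin":0,"hand":0.02},{"x":0,"y":0,"z":0,"spin":0,"hand":0.02},{"x":0,"y":0,"z":0,"spin":0,"hand":0.02},{"x":0,"y":0,"z":0,"spin":0,"hand":0.02},{"x":0,"y":0,"z":0,"spin":0,"hand":0.02}]}}

```text
clock: 13.5
eef_pos: [0.4562, -0.334, 0.0139]
tool_rot: [-0.022, 0.706, 0.022, 0.707]
contact_force: [0.0, 2.2, 6.7]
grip_width: 0.385
```

```bash
python3 - <<'E'
from h import *
pose()
E
```

```text
t 13.50 tcp [ 456.2 -334.    13.9] phi 93.57 tilt 0.10 F [0.  2.2 6.7] w 32.9mm
```

>>> {"op": "arm_command", "data": {"moves": [{"x":-0.005,"y":0,"z":0,"spin":0,"hand":0.02},{"x":-0.015,"y":0,"z":0,"spin":0,"hand":0.02},{"x":-0.03,"y":0,"z":0,"spin":0,"hand":0.02},{"x":-0.03,"y":0,"z":0,"spin":0,"hand":0.02},{"x":-0.03,"y":0,"z":0,"spin":0,"hand":0.02},{"x":-0.01,"y":0,"z":0,"spin":0.085,"hand":0.02},{"x":0,"y":0,"z":0,"spin":0.085,"hand":0.02},{"x":0,"y":0.018,"z":0,"spin":0,"hand":0.02},{"x":0,"y":0.0355,"z":0.0005,"spin":0,"hand":0.02},{"x":0,"y":0.0355,"z":0.0005,"spin":0,"hand":0.02},{"x":0,"y":0.0355,"z":0.0005,"spin":0,"hand":0.02}]}}

```text
clock: 14.42
eef_pos: [0.4703, -0.2092, 0.1334]
tool_rot: [0.038, 0.706, -0.039, 0.706]
contact_force: [0.6, 0.1, 0.3]
grip_width: 0.387
```

>>> {"op": "arm_command", "data": {"moves": [{"x":0,"y":0.0355,"z":0.0005,"spin":0,"hand":0.02},{"x":0,"y":0.0355,"z":0.0005,"spin":0,"hand":0.02},{"x":0,"y":0.0355,"z":0.0005,"spin":0,"hand":0.02},{"x":0,"y":0.0355,"z":0.0005,"spin":0,"hand":0.02},{"x":0,"y":0.0355,"z":0.0005,"spin":0,"hand":0.02},{"x":0,"y":0.0355,"z":0.0005,"spin":0,"hand":0.02},{"x":0,"y":0.0355,"z":0.0005,"spin":0,"hand":0.02},{"x":0,"y":0.0355,"z":0.0005,"spin":0,"hand":0.02},{"x":0,"y":0.0355,"z":0.0005,"spin":0,"hand":0.02},{"x":0,"y":0.0355,"z":0.0005,"spin":0,"hand":0.02},{"x":0,"y":0.0355,"z":0.0005,"spin":0,"hand":0.02},{"x":0,"y":0.0355,"z":0.0005,"spin":0,"hand":0.02}]}}

```text
clock: 15.42
eef_pos: [0.5223, 0.2146, 0.1335]
tool_rot: [0.038, 0.706, -0.038, 0.706]
contact_force: [1.5, 0.2, 0.8]
grip_width: 0.386
```

>>> {"op": "arm_command", "data": {"moves": [{"x":0,"y":0.0175,"z":0,"spin":0,"hand":0.02},{"x":0,"y":0,"z":0,"spin":0,"hand":0.02},{"x":0,"y":0,"z":0,"spin":0,"hand":0.02}]}}

```text
clock: 15.67
eef_pos: [0.5239, 0.2308, 0.133]
tool_rot: [0.037, 0.706, -0.038, 0.706]
contact_force: [0.2, 0.4, 0.1]
grip_width: 0.386
```

```bash
python3 - <<'E'
from h import *
go(.525,.2298,.06,83.8)
d=get_image('wrist');cv2.imwrite('pics/w9.png',d['frame'][100:400,120:520])
E
```

```text
t 15.67 tcp [523.9 230.8 133. ] phi 83.93 tilt 0.02 F [0.2 0.4 0.1] w 33.0mm
spin 0.002 then y -0.0009 z 0.0012 x 0.0730 len 0.001
```

View pics/w9.png

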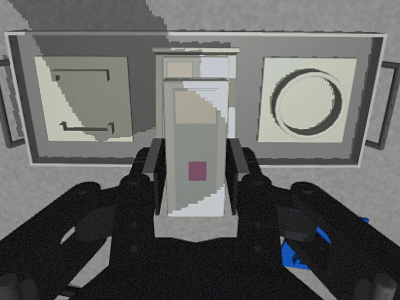

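The narrow mailer is held level and centred over the wide one. I'll lower it the same way.

>>> {"op": "arm_command", "data": {"moves": [{"x":0.015,"y":-0.001,"z":0.001,"spin":0,"hand":0.02},{"x":0.02,"y":0,"z":0,"spin":0,"hand":0.02},{"x":0.02,"y":0,"z":0,"spin":0,"hand":0.02},{"x":0.012,"y":0,"z":0,"spin":0,"hand":0.02},{"x":0.005,"y":0,"z":0,"spin":0,"hand":0.02},{"x":0,"y":0,"z":0,"spin":0,"hand":0.02}], "force": 20}}

```text
clock: 16.22
eef_pos: [0.5243, 0.2276, 0.06]
tool_rot: [0.038, 0.707, -0.039, 0.705]
contact_force: [-0.1, -0.3, 0.4]
grip_width: 0.388
```

>>> {"op": "arm_command", "data": {"moves": [{"x":0.001,"y":0,"z":0,"spin":0,"hand":0.02},{"x":0.001,"y":0,"z":0,"spin":0,"hand":0.02},{"x":0.001,"y":0,"z":0,"spin":0,"hand":0.02},{"x":0.001,"y":0,"z":0,"spin":0,"hand":0.02},{"x":0,"y":0,"z":0,"spin":0,"hand":0.02}]}}

```text
clock: 16.63
eef_pos: [0.5254, 0.2291, 0.0572]
tool_rot: [0.038, 0.706, -0.038, 0.706]
contact_force: [1.0, -0.6, 1.8]
grip_width: 0.387
```

>>> {"op": "arm_command", "data": {"moves": [{"x":0.001,"y":0,"z":0,"spin":0,"hand":0.02},{"x":0.001,"y":0,"z":0,"spin":0,"hand":0.02},{"x":0.001,"y":0,"z":0,"spin":0,"hand":0.02},{"x":0,"y":0,"z":0,"spin":0,"hand":0.02}]}}

```text
clock: 16.97
eef_pos: [0.5249, 0.2292, 0.0538]
tool_rot: [0.038, 0.706, -0.038, 0.706]
contact_force: [-1.7, 0.2, 3.8]
grip_width: 0.382
```

>>> {"op": "arm_command", "data": {"moves": [{"x":0.001,"y":0,"z":0,"spin":0,"hand":0.02},{"x":0.001,"y":0,"z":0,"spin":0,"hand":0.02},{"x":0,"y":0,"z":0,"spin":0,"hand":0.02}]}}

```text
clock: 17.22
eef_pos: [0.5248, 0.2292, 0.0516]
tool_rot: [0.038, 0.706, -0.038, 0.706]
contact_force: [-2.2, 0.3, 5.2]
grip_width: 0.38
```

>>> {"op": "arm_command", "data": {"moves": [{"x":0.001,"y":0,"z":0,"spin":0,"hand":0.02},{"x":0.001,"y":0,"z":0,"spin":0,"hand":0.02},{"x":0,"y":0,"z":0,"spin":0,"hand":0.02}]}}

```text
clock: 17.47
eef_pos: [0.5247, 0.2291, 0.0496]
tool_rot: [0.038, 0.706, -0.038, 0.706]
contact_force: [-2.4, 1.7, 4.4]
grip_width: 0.39
```

>>> {"op": "arm_command", "data": {"moves": [{"x":0.001,"y":0,"z":0,"spin":0,"hand":0.02},{"x":0.001,"y":0,"z":0,"spin":0,"hand":0.02},{"x":0,"y":0,"z":0,"spin":0,"hand":0.02}]}}

```text
clock: 17.72
eef_pos: [0.5247, 0.2291, 0.0475]
tool_rot: [0.038, 0.706, -0.038, 0.706]
contact_force: [-3.6, 0.2, 4.7]
grip_width: 0.382
```

>>> {"op": "arm_command", "data": {"moves": [{"x":0.001,"y":0,"z":0,"spin":0,"hand":0.02},{"x":0,"y":0,"z":0,"spin":0,"hand":0.02}]}}

```text
clock: 17.88
eef_pos: [0.5248, 0.2291, 0.0467]
tool_rot: [0.038, 0.706, -0.038, 0.706]
contact_force: [-3.1, 1.9, 3.9]
grip_width: 0.387
```

```bash
python3 - <<'E'
from h import *
go(.525,.2298,.0465,83.8)
d=get_image('wrist');cv2.imwrite('pics/w10.png',d['frame'][100:400,120:520])
E
```

```text
t 17.88 tcp [524.8 229.1  46.7] phi 83.83 tilt 0.02 F [-3.1  1.9  3.9] w 33.1mm
spin 0.001 then y 0.0007 z 0.0001 x 0.0002 len 0.001
```

Flush by the numbers. I'll press 0.5 mm more, release and retreat.

>>> {"op": "arm_command", "data": {"moves": [{"x":0.0005,"y":0,"z":0,"spin":0,"hand":0.02},{"x":0,"y":0,"z":0,"spin":0,"hand":0.02},{"x":0,"y":0,"z":0,"spin":0,"hand":0.036},{"x":0,"y":0,"z":0,"spin":0,"hand":0.04},{"x":0,"y":0,"z":0,"spin":0,"hand":0.05},{"x":0,"y":0,"z":0,"spin":0,"hand":0.05},{"x":0,"y":0,"z":0,"spin":0,"hand":0.05}]}}

```text
clock: 18.52
eef_pos: [0.5251, 0.229, 0.0462]
tool_rot: [0.038, 0.706, -0.038, 0.706]
contact_force: [0.3, -0.2, -0.8]
grip_width: 0.586
```

>>> {"op": "arm_command", "data": {"moves": [{"x":-0.01,"y":0,"z":0,"spin":0,"hand":0.05},{"x":-0.03,"y":0,"z":0,"spin":0,"hand":0.05},{"x":-0.03,"y":0,"z":0,"spin":0,"hand":0.05},{"x":-0.02,"y":0,"z":0,"spin":0,"hand":0.05},{"x":0,"y":0,"z":0,"spin":0,"hand":0.05}]}}

```text
clock: 18.93
eef_pos: [0.5277, 0.2299, 0.1415]
tool_rot: [0.039, 0.704, -0.037, 0.709]
contact_force: [1.0, 0.7, 0.2]
grip_width: 0.587
```

```bash
python3 - <<'E'
from h import *
d=get_image('wrist');cv2.imwrite('pics/w11.png',d['frame'][60:360,120:520])
go(.5525,-.3345,.12,106)
E
```

```text
t 18.98 tcp [526.7 229.5 139.3] phi 83.83 tilt 0.29 F [-0.4 -0.2 -0.6] w 49.9mm
spin -0.387 then y -0.5493 z -0.1307 x 0.0193 len 0.565
```

View pics/w11.png

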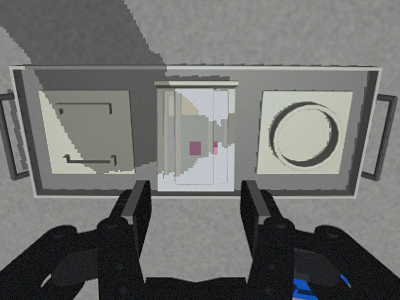

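The narrow mailer lies lengthwise, centred on the wide one (crop x 180–214 inside 158–234), low ends at the stop. Next is the wax block.

>>> {"op": "arm_command", "data": {"moves": [{"x":0,"y":0,"z":0,"spin":0.0685,"hand":0.046},{"x":0,"y":0,"z":0,"spin":0.0685,"hand":0.046},{"x":0,"y":-0.0338,"z":0.0101,"spin":0,"hand":0.046},{"x":0,"y":-0.0338,"z":0.0101,"spin":0,"hand":0.046},{"x":0,"y":-0.0338,"z":0.0101,"spin":0,"hand":0.046},{"x":0,"y":-0.0338,"z":0.0101,"spin":0,"hand":0.046},{"x":0,"y":-0.0338,"z":0.0101,"spin":0,"hand":0.046},{"x":0,"y":-0.0338,"z":0.0101,"spin":0,"hand":0.046},{"x":0,"y":-0.0338,"z":0.0101,"spin":0,"hand":0.046},{"x":0,"y":-0.0338,"z":0.0101,"spin":0,"hand":0.046}]}}

```text
clock: 19.82
eef_pos: [0.5371, -0.0545, 0.1358]
tool_rot: [0.086, 0.702, -0.086, 0.701]
contact_force: [0.7, 0.2, 0.1]
grip_width: 0.541
```

>>> {"op": "arm_command", "data": {"moves": [{"x":0.005,"y":-0.0338,"z":0.0101,"spin":0,"hand":0.046},{"x":0.005,"y":-0.0338,"z":0.0101,"spin":0,"hand":0.046},{"x":0.005,"y":-0.0338,"z":0.0101,"spin":0,"hand":0.046},{"x":0.005,"y":-0.0338,"z":0.0101,"spin":0,"hand":0.046},{"x":0.005,"y":-0.0338,"z":0.0101,"spin":0,"hand":0.046},{"x":0.005,"y":-0.0338,"z":0.0101,"spin":0,"hand":0.046},{"x":0.005,"y":-0.0338,"z":0.0101,"spin":0,"hand":0.046},{"x":0.005,"y":-0.0338,"z":0.0101,"spin":0,"hand":0.046},{"x":0,"y":0,"z":0,"spin":0,"hand":0.046},{"x":0,"y":0,"z":0,"spin":0,"hand":0.046}]}}

```text
clock: 20.65
eef_pos: [0.5497, -0.3363, 0.0949]
tool_rot: [0.088, 0.702, -0.087, 0.701]
contact_force: [-1.7, 0.9, 0.5]
grip_width: 0.54
```

```bash
python3 - <<'E'
from h import *
go(.553,-.335,.0114,76)
d=get_image('wrist');f=d['frame'];cv2.imwrite('pics/w12.png',f)
r=f[:,:,2].astype(int)-f[:,:,0]
print(proj(d,[.553,-.335,.009]))
for nm,m in (("all",r>-12),("wax",r>15)):
    m=m.astype(np.uint8);m[f[:,:,2]<50]=0;u,v=proj(d,[.553,-.335,.009])[0].astype(int)
    k=np.zeros_like(m);k[v-50:v+50,u-45:u+45]=m[v-50:v+50,u-45:u+45]
    k=cv2.morphologyEx(k,cv2.MORPH_CLOSE,np.ones((9,9)))
    for q in rects(d,k,.009 if nm=="all" else .015,amin=200): print(nm,[np.round(x,1) for x in q])
cv2.imwrite('pics/w12c.png',cv2.resize(f[v-70:v+70,u-90:u+90],None,fx=4,fy=4))
E
```

```text
t 20.65 tcp [ 549.7 -336.3   94.9] phi 75.81 tilt 0.10 F [-1.7  0.9  0.5] w 46.1mm
spin -0.003 then y 0.0020 z 0.0029 x 0.0835 len 0.004
[[318.13679576 209.8658541 ]]
all [array([315.9, 210.9]), array([ 554.5, -337.4]), array([43.2, 28.1]), np.float64(-17.4)]
wax [array([314. , 213.2]), array([ 553.5, -337.5]), array([38.8, 24.8]), np.float64(-17.3)]
```

View pics/w12c.png

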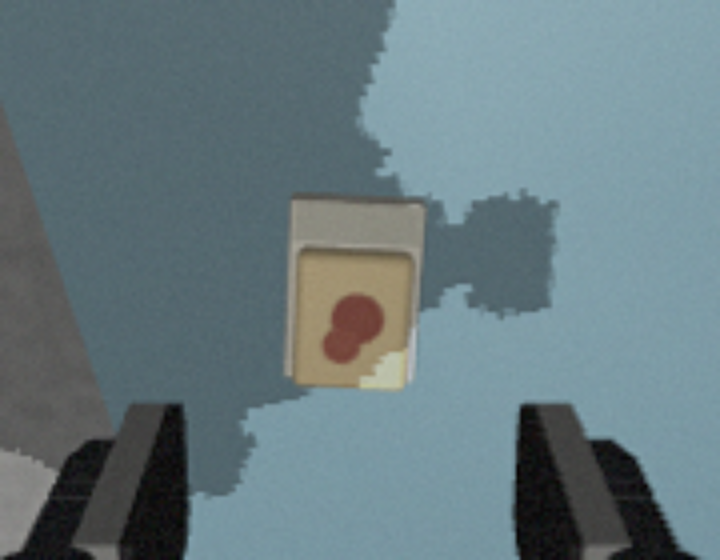

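The view is clear: the block is wax up, centre (0.554,-0.337), yaw -17°. I'll grasp it.

>>> {"op": "arm_command", "data": {"moves": [{"x":0.01,"y":0.0005,"z":0.0035,"spin":0.049,"hand":0.046},{"x":0.02,"y":0,"z":0,"spin":0,"hand":0.046},{"x":0.02,"y":0,"z":0,"spin":0,"hand":0.046},{"x":0.018,"y":0,"z":0,"spin":0,"hand":0.046},{"x":0.01,"y":0,"z":0,"spin":0,"hand":0.046},{"x":0.005,"y":0,"z":0,"spin":0,"hand":0.046},{"x":0,"y":0,"z":0,"spin":0,"hand":0.046},{"x":0,"y":0,"z":0,"spin":0,"hand":0.046}], "force": 25}}

```text
clock: 21.37
eef_pos: [0.5546, -0.3349, 0.014]
tool_rot: [0.103, 0.699, -0.103, 0.7]
contact_force: [-1.0, -0.6, 0.2]
grip_width: 0.543
```

```bash
python3 -c "
from h import *
go(.554,-.337,.0117,73)"
```

```text
t 21.37 tcp [ 554.6 -334.9   14. ] phi 73.20 tilt 0.03 F [-1.  -0.6  0.2] w 46.3mm
spin 0.003 then y -0.0022 z 0.0000 x 0.0023 len 0.002
```

>>> {"op": "arm_command", "data": {"moves": [{"x":0.002,"y":-0.002,"z":0,"spin":0,"hand":0.046},{"x":0,"y":0,"z":0,"spin":0,"hand":0.046},{"x":0,"y":0,"z":0,"spin":0,"hand":0.015},{"x":0,"y":0,"z":0,"spin":0,"hand":0.015},{"x":0,"y":0,"z":0,"spin":0,"hand":0.015},{"x":0,"y":0,"z":0,"spin":0,"hand":0.015},{"x":0,"y":0,"z":0,"spin":0,"hand":0.015}]}}

```text
clock: 21.95
eef_pos: [0.5539, -0.3374, 0.012]
tool_rot: [0.103, 0.699, -0.104, 0.7]
contact_force: [-0.4, 0.1, 5.9]
grip_width: 0.314
```

>>> {"op": "arm_command", "data": {"moves": [{"x":-0.005,"y":0,"z":0,"spin":0,"hand":0.015},{"x":-0.015,"y":0,"z":0,"spin":0,"hand":0.015},{"x":-0.03,"y":0,"z":0,"spin":0,"hand":0.015},{"x":-0.03,"y":0,"z":0,"spin":0,"hand":0.015},{"x":-0.02,"y":0,"z":0,"spin":0,"hand":0.015},{"x":0,"y":0,"z":0,"spin":-0.094,"hand":0.015},{"x":0,"y":0,"z":0,"spin":-0.094,"hand":0.015},{"x":0,"y":0,"z":0,"spin":0,"hand":0.015}]}}

```text
clock: 22.62
eef_pos: [0.5538, -0.3372, 0.112]
tool_rot: [0.036, 0.706, -0.036, 0.706]
contact_force: [0.4, 0.2, -0.3]
grip_width: 0.315
```

```bash
python3 - <<'E'
from h import *
go(.5203,.1216,.11,83.8)
d=get_image('wrist');f=d['frame'];r=f[:,:,2].astype(int)-f[:,:,0]
m=((r>12)&(f[:,:,2]>60)).astype(np.uint8)
o=get_obs()['eef_pos'];u,v=proj(d,o)[0].astype(int);print(u,v)
k=np.zeros_like(m);k[v-90:v+60,u-50:u+50]=m[v-90:v+60,u-50:u+50]
for q in rects(d,k,o[2]+.003,amin=300): print([np.round(x,1) for x in q])
cv2.imwrite('pics/w13.png',f)
E
```

```text
t 22.62 tcp [ 553.8 -337.2  112. ] phi 84.18 tilt 0.05 F [ 0.4  0.2 -0.3] w 26.9mm
spin 0.007 then y 0.4525 z -0.0828 x 0.0020 len 0.460
316 258
[array([311.4, 254. ]), array([ 552.7, -337.5]), array([40.8, 25.7]), np.float64(-5.7)]
```

Held, wax up, yaw in hand -5.7°. I'll carry it to the pocket.

>>> {"op": "arm_command", "data": {"moves": [{"x":0,"y":0.016,"z":-0.003,"spin":0.007,"hand":0.015},{"x":0,"y":0.0323,"z":-0.0059,"spin":0,"hand":0.015},{"x":0,"y":0.0323,"z":-0.0059,"spin":0,"hand":0.015},{"x":0,"y":0.0323,"z":-0.0059,"spin":0,"hand":0.015},{"x":0,"y":0.0323,"z":-0.0059,"spin":0,"hand":0.015},{"x":0,"y":0.0323,"z":-0.0059,"spin":0,"hand":0.015},{"x":0,"y":0.0323,"z":-0.0059,"spin":0,"hand":0.015},{"x":0,"y":0.0323,"z":-0.0059,"spin":0,"hand":0.015},{"x":0,"y":0.0323,"z":-0.0059,"spin":0,"hand":0.015},{"x":0,"y":0.0323,"z":-0.0059,"spin":0,"hand":0.015},{"x":0,"y":0.0323,"z":-0.0059,"spin":0,"hand":0.015},{"x":0,"y":0.0323,"z":-0.0059,"spin":0,"hand":0.015}]}}

```text
clock: 23.67
eef_pos: [0.5272, 0.0411, 0.1112]
tool_rot: [0.041, 0.706, -0.041, 0.706]
contact_force: [0.1, -0.6, -0.3]
grip_width: 0.317
```

>>> {"op": "arm_command", "data": {"moves": [{"x":0,"y":0.0323,"z":-0.0059,"spin":0,"hand":0.015},{"x":0,"y":0.0323,"z":-0.0059,"spin":0,"hand":0.015},{"x":0,"y":0.0166,"z":-0.003,"spin":0,"hand":0.015},{"x":0,"y":0,"z":0,"spin":0,"hand":0.015},{"x":0.02,"y":0,"z":0,"spin":0,"hand":0.015},{"x":0.03,"y":0,"z":0,"spin":0,"hand":0.015},{"x":0.02,"y":0,"z":0,"spin":0,"hand":0.015},{"x":0,"y":0,"z":0,"spin":0,"hand":0.015},{"x":0,"y":0,"z":0,"spin":0,"hand":0.015}]}}

```text
clock: 24.42
eef_pos: [0.5214, 0.1212, 0.0407]
tool_rot: [0.04, 0.707, -0.041, 0.705]
contact_force: [-0.0, 0.4, 1.2]
grip_width: 0.315
```

```bash
python3 - <<'E'
from h import *
go(.5203,.1216,.017,83.8)
E
```

```text
t 24.42 tcp [521.4 121.2  40.7] phi 83.40 tilt 0.15 F [-0.   0.4  1.2] w 26.9mm
spin -0.007 then y 0.0003 z -0.0011 x 0.0237 len 0.001
```

>>> {"op": "arm_command", "data": {"moves": [{"x":0.008,"y":0,"z":-0.001,"spin":-0.005,"hand":0.015},{"x":0.008,"y":0,"z":0,"spin":0,"hand":0.015},{"x":0.004,"y":0,"z":0,"spin":0,"hand":0.015},{"x":0,"y":0,"z":0,"spin":0,"hand":0.015},{"x":0,"y":0,"z":0,"spin":0,"hand":0.015}]}}

```text
clock: 24.83
eef_pos: [0.5213, 0.1219, 0.0214]
tool_rot: [0.038, 0.706, -0.038, 0.706]
contact_force: [-0.1, 0.1, -0.2]
grip_width: 0.316
```

>>> {"op": "arm_command", "data": {"moves": [{"x":0.001,"y":0,"z":0,"spin":0,"hand":0.015},{"x":0.001,"y":0,"z":0,"spin":0,"hand":0.015},{"x":0,"y":0,"z":0,"spin":0,"hand":0.015}]}}

```text
clock: 25.08
eef_pos: [0.5214, 0.122, 0.0194]
tool_rot: [0.038, 0.706, -0.038, 0.706]
contact_force: [0.1, 0.4, -0.4]
grip_width: 0.316
```

>>> {"op": "arm_command", "data": {"moves": [{"x":0.001,"y":0,"z":0,"spin":0,"hand":0.015},{"x":0,"y":0,"z":0,"spin":0,"hand":0.015}]}}

```text
clock: 25.25
eef_pos: [0.5213, 0.122, 0.0183]
tool_rot: [0.038, 0.706, -0.038, 0.706]
contact_force: [-0.6, -0.5, -0.0]
grip_width: 0.313
```

>>> {"op": "arm_command", "data": {"moves": [{"x":0.001,"y":0,"z":0,"spin":0,"hand":0.015},{"x":0,"y":0,"z":0,"spin":0,"hand":0.015}]}}

```text
clock: 25.42
eef_pos: [0.5212, 0.1219, 0.0172]
tool_rot: [0.038, 0.706, -0.038, 0.706]
contact_force: [-0.5, -0.2, 0.2]
grip_width: 0.317
```

>>> {"op": "arm_command", "data": {"moves": [{"x":0.0007,"y":0,"z":0,"spin":0,"hand":0.015},{"x":0,"y":0,"z":0,"spin":0,"hand":0.015}]}}

```text
clock: 25.58
eef_pos: [0.5213, 0.122, 0.017]
tool_rot: [0.038, 0.706, -0.038, 0.706]
contact_force: [-2.0, -0.1, 5.8]
grip_width: 0.316
```

Floor contact was felt at 17.0 mm, exactly the expected height. I'll release, go up, and move over the pot.

>>> {"op": "arm_command", "data": {"moves": [{"x":0,"y":0,"z":0,"spin":0,"hand":0.03},{"x":0,"y":0,"z":0,"spin":0,"hand":0.035},{"x":0,"y":0,"z":0,"spin":0,"hand":0.04},{"x":0,"y":0,"z":0,"spin":0,"hand":0.04},{"x":0,"y":0,"z":0,"spin":0,"hand":0.04},{"x":-0.01,"y":0,"z":0,"spin":0,"hand":0.04},{"x":-0.03,"y":0,"z":0,"spin":0,"hand":0.04},{"x":-0.03,"y":0,"z":0,"spin":0,"hand":0.04},{"x":-0.03,"y":0,"z":0,"spin":0,"hand":0.04},{"x":0,"y":0,"z":0,"spin":0,"hand":0.07}]}}

```text
clock: 26.42
eef_pos: [0.5246, 0.1223, 0.1226]
tool_rot: [0.038, 0.703, -0.038, 0.709]
contact_force: [0.5, -0.0, -0.2]
grip_width: 0.595
```

>>> {"op": "arm_command", "data": {"moves": [{"x":0,"y":-0.0344,"z":-0.0038,"spin":0,"hand":0.07},{"x":0,"y":-0.0344,"z":-0.0038,"spin":0,"hand":0.07},{"x":0,"y":-0.0344,"z":-0.0038,"spin":0,"hand":0.07},{"x":0,"y":-0.0344,"z":-0.0038,"spin":0,"hand":0.07},{"x":0,"y":-0.0344,"z":-0.0038,"spin":0,"hand":0.07},{"x":0,"y":-0.0344,"z":-0.0038,"spin":0,"hand":0.07},{"x":0,"y":-0.0344,"z":-0.0038,"spin":0,"hand":0.07},{"x":0,"y":-0.0344,"z":-0.0038,"spin":0,"hand":0.07},{"x":0,"y":-0.0344,"z":-0.0038,"spin":0,"hand":0.07},{"x":0,"y":-0.0344,"z":-0.0038,"spin":0,"hand":0.07},{"x":0,"y":0,"z":0,"spin":0,"hand":0.07},{"x":0,"y":0,"z":0,"spin":0,"hand":0.07}]}}

```text
clock: 27.42
eef_pos: [0.4461, -0.2175, 0.1169]
tool_rot: [0.039, 0.706, -0.039, 0.706]
contact_force: [0.7, 0.2, -0.3]
grip_width: 0.821
```

```bash
python3 - <<'E'
from h import *
go(.446,-.2155,.057,83.8)
d=get_image('wrist');f=d['frame'];cv2.imwrite('pics/w14.png',f)
u,v=proj(d,[.446,-.2155,.066])[0].astype(int);print(u,v)
s=cv2.cvtColor(f,cv2.COLOR_BGR2HSV)[:,:,1]
r=f[:,:,2].astype(int)-f[:,:,0]
m=((r>-12)&(f[:,:,2]>70)).astype(np.uint8);k=np.zeros_like(m)
w=75;k[max(0,v-w):v+w,u-w:u+w]=m[max(0,v-w):v+w,u-w:u+w]
k=cv2.morphologyEx(k,cv2.MORPH_OPEN,np.ones((5,5)))
for q in rects(d,k,.066,amin=500): print([np.round(x,1) for x in q])
t=get_image('top');ff=t['frame'];cv2.imwrite('pics/t2.png',ff)
E
```

```text
t 27.42 tcp [ 446.1 -217.5  116.9] phi 83.63 tilt 0.02 F [ 0.7  0.2 -0.3] w 70.1mm
spin -0.003 then y 0.0020 z -0.0003 x 0.0599 len 0.002
318 222
[array([318.4, 214.9]), array([ 441.6, -216.7]), array([54.5, 46.8]), np.float64(21.9)]
```

The lid centre agrees within 1–2 mm with the earlier estimates. Descending to grasp it.

>>> {"op": "arm_command", "data": {"moves": [{"x":0.01,"y":0.001,"z":0,"spin":0,"hand":0.07},{"x":0.02,"y":0,"z":0,"spin":0,"hand":0.07},{"x":0.015,"y":0,"z":0,"spin":0,"hand":0.07},{"x":0.01,"y":0,"z":0,"spin":0,"hand":0.07},{"x":0.005,"y":0,"z":0,"spin":0,"hand":0.07},{"x":0,"y":0,"z":0,"spin":0,"hand":0.07},{"x":0,"y":0,"z":0,"spin":0,"hand":0.05},{"x":0,"y":0,"z":0,"spin":0,"hand":0.03},{"x":0,"y":0,"z":0,"spin":0,"hand":0.03},{"x":0,"y":0,"z":0,"spin":0,"hand":0.03},{"x":0,"y":0,"z":0,"spin":0,"hand":0.03},{"x":0,"y":0,"z":0,"spin":0,"hand":0.03}], "force": 35}}

```text
clock: 28.52
eef_pos: [0.4472, -0.2152, 0.0576]
tool_rot: [0.038, 0.706, -0.038, 0.707]
contact_force: [-0.3, 1.8, 6.8]
grip_width: 0.523
```

>>> {"op": "arm_command", "data": {"moves": [{"x":-0.005,"y":0,"z":0,"spin":0,"hand":0.03},{"x":-0.01,"y":0,"z":0,"spin":0,"hand":0.03},{"x":-0.02,"y":0,"z":0,"spin":0,"hand":0.03},{"x":-0.025,"y":0,"z":0,"spin":0,"hand":0.03},{"x":-0.025,"y":0,"z":0,"spin":0,"hand":0.03},{"x":-0.01,"y":0,"z":0,"spin":0,"hand":0.03},{"x":0,"y":0,"z":0,"spin":0,"hand":0.03},{"x":0,"y":0,"z":0,"spin":0,"hand":0.03}]}}

```text
clock: 29.18
eef_pos: [0.4469, -0.2152, 0.1523]
tool_rot: [0.038, 0.706, -0.038, 0.707]
contact_force: [-0.1, -1.0, -0.8]
grip_width: 0.52
```

```bash
python3 - <<'E'
from h import *
go(.543,.335,.15,83.8)
d=get_image('wrist');cv2.imwrite('pics/w15.png',d['frame'])
E
```

```text
t 29.18 tcp [ 446.9 -215.2  152.3] phi 83.82 tilt 0.09 F [-0.1 -1.  -0.8] w 44.4mm
spin 0.000 then y 0.5574 z 0.0361 x 0.0023 len 0.559
```

View pics/w15.png

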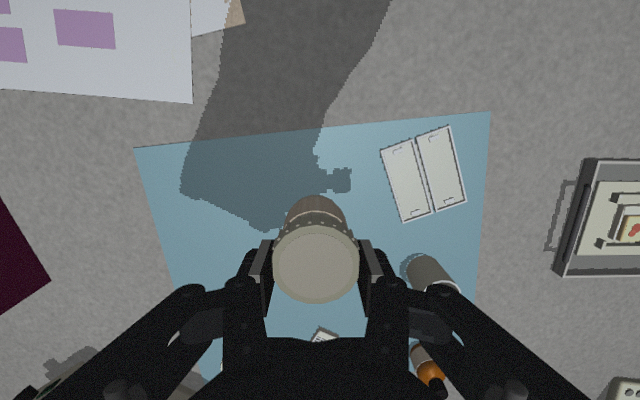

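The pot hangs upright by its lid, centred between the pads at (315,265). I'll carry it to the well with gentle ramps.

>>> {"op": "arm_command", "data": {"moves": [{"x":0,"y":0.01,"z":0.0016,"spin":0,"hand":0.03},{"x":0,"y":0.02,"z":0.0016,"spin":0,"hand":0.03},{"x":0,"y":0.0276,"z":0.0016,"spin":0,"hand":0.03},{"x":0,"y":0.0276,"z":0.0016,"spin":0,"hand":0.03},{"x":0,"y":0.0276,"z":0.0016,"spin":0,"hand":0.03},{"x":0,"y":0.0276,"z":0.0016,"spin":0,"hand":0.03},{"x":0,"y":0.0276,"z":0.0016,"spin":0,"hand":0.03},{"x":0,"y":0.0276,"z":0.0016,"spin":0,"hand":0.03},{"x":0,"y":0.0276,"z":0.0016,"spin":0,"hand":0.03},{"x":0,"y":0.0276,"z":0.0016,"spin":0,"hand":0.03},{"x":0,"y":0.0276,"z":0.0016,"spin":0,"hand":0.03},{"x":0,"y":0.0276,"z":0.0016,"spin":0,"hand":0.03}]}}

```text
clock: 30.23
eef_pos: [0.4976, 0.0893, 0.1505]
tool_rot: [0.038, 0.707, -0.038, 0.705]
contact_force: [0.1, -0.3, -0.4]
grip_width: 0.516
```

>>> {"op": "arm_command", "data": {"moves": [{"x":0,"y":0.0276,"z":0.0016,"spin":0,"hand":0.03},{"x":0,"y":0.0276,"z":0.0016,"spin":0,"hand":0.03},{"x":0,"y":0.0276,"z":0.0016,"spin":0,"hand":0.03},{"x":0,"y":0.0276,"z":0.0016,"spin":0,"hand":0.03},{"x":0,"y":0.0276,"z":0.0016,"spin":0,"hand":0.03},{"x":0,"y":0.0276,"z":0.0016,"spin":0,"hand":0.03},{"x":0,"y":0.0276,"z":0.0016,"spin":0,"hand":0.03},{"x":0,"y":0.0276,"z":0.0016,"spin":0,"hand":0.03},{"x":0,"y":0.02,"z":0.0016,"spin":0,"hand":0.03},{"x":0,"y":0.01,"z":0.0016,"spin":0,"hand":0.03},{"x":0,"y":0,"z":0,"spin":0,"hand":0.03},{"x":0,"y":0,"z":0,"spin":0,"hand":0.03}]}}

```text
clock: 31.23
eef_pos: [0.5406, 0.3346, 0.1506]
tool_rot: [0.037, 0.707, -0.038, 0.706]
contact_force: [-0.0, -0.6, -1.8]
grip_width: 0.525
```

```bash
python3 - <<'E'
from h import *
go(.543,.335,.0626,83.8)
E
```

```text
t 31.23 tcp [540.6 334.6 150.6] phi 83.86 tilt 0.12 F [-0.  -0.6 -1.8] w 44.8mm
spin 0.001 then y 0.0007 z 0.0023 x 0.0880 len 0.002
```

>>> {"op": "arm_command", "data": {"moves": [{"x":0.008,"y":0.0005,"z":0.002,"spin":0,"hand":0.03},{"x":0.015,"y":0,"z":0,"spin":0,"hand":0.03},{"x":0.02,"y":0,"z":0,"spin":0,"hand":0.03},{"x":0.02,"y":0,"z":0,"spin":0,"hand":0.03},{"x":0.012,"y":0,"z":0,"spin":0,"hand":0.03},{"x":0.006,"y":0,"z":0,"spin":0,"hand":0.03},{"x":0.003,"y":0,"z":0,"spin":0,"hand":0.03},{"x":0,"y":0,"z":0,"spin":0,"hand":0.03},{"x":0,"y":0,"z":0,"spin":0,"hand":0.03}]}}

```text
clock: 31.98
eef_pos: [0.544, 0.3349, 0.0683]
tool_rot: [0.038, 0.706, -0.038, 0.706]
contact_force: [0.3, -0.4, -0.4]
grip_width: 0.514
```

>>> {"op": "arm_command", "data": {"moves": [{"x":0.001,"y":0,"z":0,"spin":0,"hand":0.03},{"x":0,"y":0,"z":0,"spin":0,"hand":0.03}]}}

```text
clock: 32.15
eef_pos: [0.544, 0.3353, 0.0673]
tool_rot: [0.038, 0.706, -0.038, 0.706]
contact_force: [-0.4, 0.3, -0.8]
grip_width: 0.519
```

>>> {"op": "arm_command", "data": {"moves": [{"x":0.001,"y":0,"z":0,"spin":0,"hand":0.03},{"x":0,"y":0,"z":0,"spin":0,"hand":0.03}]}}

```text
clock: 32.32
eef_pos: [0.5437, 0.3352, 0.0658]
tool_rot: [0.038, 0.706, -0.038, 0.706]
contact_force: [0.5, -0.6, -0.5]
grip_width: 0.516
```

>>> {"op": "arm_command", "data": {"moves": [{"x":0.001,"y":0,"z":0,"spin":0,"hand":0.03},{"x":0.001,"y":0,"z":0,"spin":0,"hand":0.03},{"x":0,"y":0,"z":0,"spin":0,"hand":0.03}]}}

```text
clock: 32.57
eef_pos: [0.5434, 0.3351, 0.0634]
tool_rot: [0.038, 0.706, -0.038, 0.706]
contact_force: [1.0, -0.2, -1.3]
grip_width: 0.519
```

>>> {"op": "arm_command", "data": {"moves": [{"x":0.0007,"y":0,"z":0,"spin":0,"hand":0.03},{"x":0,"y":0,"z":0,"spin":0,"hand":0.03}]}}

```text
clock: 32.73
eef_pos: [0.5435, 0.3351, 0.0628]
tool_rot: [0.038, 0.706, -0.038, 0.706]
contact_force: [0.0, -0.8, -0.5]
grip_width: 0.521
```

>>> {"op": "arm_command", "data": {"moves": [{"x":0.0006,"y":0,"z":0,"spin":0,"hand":0.03},{"x":0,"y":0,"z":0,"spin":0,"hand":0.03}]}}

```text
clock: 32.9
eef_pos: [0.5437, 0.3351, 0.0627]
tool_rot: [0.038, 0.706, -0.038, 0.706]
contact_force: [-0.6, -1.2, 4.1]
grip_width: 0.519
```

Contact at 62.7 mm, as expected (62.6). Release and withdraw.

>>> {"op": "arm_command", "data": {"moves": [{"x":0,"y":0,"z":0,"spin":0,"hand":0.049},{"x":0,"y":0,"z":0,"spin":0,"hand":0.053},{"x":0,"y":0,"z":0,"spin":0,"hand":0.06},{"x":0,"y":0,"z":0,"spin":0,"hand":0.068},{"x":0,"y":0,"z":0,"spin":0,"hand":0.068},{"x":0,"y":0,"z":0,"spin":0,"hand":0.068},{"x":-0.01,"y":0,"z":0,"spin":0,"hand":0.068},{"x":-0.025,"y":0,"z":0,"spin":0,"hand":0.068},{"x":-0.035,"y":0,"z":0,"spin":0,"hand":0.068},{"x":-0.035,"y":0,"z":0,"spin":0,"hand":0.068},{"x":-0.02,"y":0,"z":0,"spin":0,"hand":0.068},{"x":0,"y":0,"z":0,"spin":0,"hand":0.068}]}}

```text
clock: 33.9
eef_pos: [0.546, 0.3363, 0.1935]
tool_rot: [0.04, 0.703, -0.037, 0.709]
contact_force: [0.6, -0.1, 0.2]
grip_width: 0.797
```

>>> {"op": "arm_command", "data": {"moves": [{"x":0,"y":0,"z":-0.035,"spin":0,"hand":0.068},{"x":0,"y":0,"z":-0.035,"spin":0,"hand":0.068},{"x":0,"y":0,"z":-0.035,"spin":0,"hand":0.068},{"x":0,"y":0,"z":-0.035,"spin":0,"hand":0.068},{"x":0,"y":0,"z":-0.035,"spin":0,"hand":0.068},{"x":0,"y":0,"z":-0.035,"spin":0,"hand":0.068},{"x":0,"y":0,"z":0,"spin":0,"hand":0.068}]}}

```text
clock: 34.48
eef_pos: [0.3288, 0.3571, 0.1873]
tool_rot: [0.037, 0.707, -0.038, 0.705]
contact_force: [0.7, 0.7, -0.7]
grip_width: 0.795
```

```bash
python3 - <<'E'
from h import *
pose()
c=np.array([.532,.229]);a=np.radians(-6.2);X=np.array([np.cos(a),np.sin(a)]);Y=np.array([-X[1],X[0]])
d=get_image('top');f=d['frame'];cv2.imwrite('pics/t3.png',f)
f0=cv2.imread('pics/top0.png')
# empties: change vs first picture in their boxes
for n,(u,v,w) in dict(e_mailer=(366,237,20),e_pot=(367,194,13),e_cass=(415,161,11),wide_old=(408,198,14)).items():
    A=f0[v-w:v+w,u-w:u+w].astype(int);B=f[v-w:v+w,u-w:u+w].astype(int);print(n,'diff',np.abs(A-B).mean().round(1))
W=lambda x,y,z:[*(c+X*x+Y*y),z+.003]
# pot lid blob
u,v=proj(d,W(0,.108,.068))[0];print('lid exp',u,v)
g=f[:,:,2];w=13;u,v=int(round(u)),int(round(v))
for t in (150,165,180):
    m=(g[v-w:v+w,u-w:u+w]>t)
    for q in rects(d,m,.071,(u-w,v-w)): print('lid',t,[np.round(x,1) for x in q])
# pink marks and wax by redness
f2=f.astype(int);m=((f2[:,:,2]-f2[:,:,1])>12)
k=np.zeros(m.shape,bool);k[165:240,215:310]=m[165:240,215:310]
for q in rects(d,k,.03,amin=1): print('red',[np.round(x,1) for x in q], (X@(np.array(q[1])/1e3-c)).round(4),(Y@(np.array(q[1])/1e3-c)).round(4))
s=get_image('scene');cv2.imwrite('pics/s3.png',s['frame'])
g=s['frame'];u,v=proj(s,W(0,.108,.068))[0];print('scene lid exp',u,v)
u,v=int(round(u)),int(round(v));w=18
print(g[v-w:v+w:3,u-w:u+w:3,2])
E
```

```text
t 34.48 tcp [328.8 357.1 187.3] phi 83.99 tilt 0.22 F [ 0.7  0.7 -0.7] w 67.9mm
e_mailer diff 8.6
e_pot diff 7.8
e_cass diff 7.8
wide_old diff 12.7
lid exp 197.53310497517188 195.1469493076472
lid 150 [array([197.4, 193.5]), array([545.4, 333.9]), array([64.9, 59.5]), np.float64(1.0)]
lid 165 [array([196.1, 192.8]), array([544.1, 337.9]), array([67.4, 41.8]), np.float64(-6.0)]
red [array([281.9, 205.1]), array([526.6, 120.9]), array([10.6, 10.6]), np.float64(1.7)] 0.0063 -0.108
red [array([240.2, 201. ]), array([534.9, 232.5]), array([10.7, 10.6]), np.float64(-88.8)] 0.0025 0.0038
scene lid exp 467.724860022852 189.58196487406488
[[101 103 100 103 104 100 103 100  98 101 100 101]
 [102 101 101 101 101 101 101 100  99 103 103 102]
 [106 104 105 103 103 102 103 103 102 103 100  99]
 [ 57  63  70  88 131 139 132 106 108 111 108 109]
 [ 78  72  83 154 154 154 155 147  71  46  48  91]
 [ 80  80 137 155 154 155 155 154 153  90  62  63]
 [134  97 132 155 155 154 155 154 155 119  77  49]
 [120  76  58 153 154 155 154 155 155 120  78  39]
 [ 54  67  47  67 146 151 154 154 142  94  81  40]
 [ 65  59  58  51  53  74  80  73 108 113  81  40]
 [ 54  56  68  67  63  60  64  52 132 117  81  60]
 [ 54  61  66  68  72  73  97  86 121 135  82  54]]
```

```bash
python3 - <<'E'
from h import *
d=get_image("top")
x0,y0,x1,y1=347,142,473,258
for n in ("top0","t3"):
    f=cv2.imread(f"pics/{n}.png");ch=f[y0:y1,x0:x1,2]
    t,m=cv2.threshold(ch,139 if n=="top0" else 0,255,cv2.THRESH_BINARY if n=="top0" else cv2.THRESH_OTSU);print(n,t)
    for r in rects(d,m,0.011,(x0,y0),amin=25): print([np.round(v,1) for v in r])
    g=cv2.matchTemplate(f[140:185,395:435],cv2.imread("pics/top0.png")[150:173,404:427],cv2.TM_CCOEFF_NORMED);print("cass",cv2.minMaxLoc(g)[1::2])
# mailers from the scene+top: edges of bright areas across the rest
c=np.array([.532,.229]);a=np.radians(-6.2);X=np.array([np.cos(a),np.sin(a)]);Y=np.array([-X[1],X[0]])
w=cv2.imread('pics/t3.png');ys=np.arange(-.04,.0401,.002)
for x in (-.02,.02):
    P=proj(d,[[*(c+X*x+Y*y),.02+.003+x*.268+.02] for y in ys]).astype(np.float32)
    print('row x',x,cv2.remap(w[:,:,1],P[:,0].copy(),P[:,1].copy(),cv2.INTER_LINEAR).ravel())
xs=np.arange(-.06,.0601,.003)
P=proj(d,[[*(c+X*x),.012+.003+(x+.047)*.268+.018] for x in xs]).astype(np.float32)
print('along',cv2.remap(w[:,:,1],P[:,0].copy(),P[:,1].copy(),cv2.INTER_LINEAR).ravel())
# scene two-view: pot lid centre
s=get_image('scene');g=s['frame'][:,:,2];m=g[172:206,450:486]>140
for q in rects(s,m,.071,(450,172)): print('lid scene',[np.round(v,1) for v in q])
E
```

```text
top0 139.0
[array([412.2, 237.3]), array([ 449.2, -224.6]), array([45.2, 42.6]), np.float64(0.5)]
[array([452.5, 235.7]), array([ 456.2, -332.8]), array([83.2, 31.7]), np.float64(3.6)]
[array([365.7, 236.7]), array([ 448.9, -101.9]), array([85.2, 71.5]), np.float64(15.1)]
[array([454.2, 198.7]), array([ 555.5, -337.3]), array([38.6, 25.5]), np.float64(-17.3)]
[array([366.9, 194.2]), array([ 562.6, -102.2]), array([29.4, 26.9]), np.float64(-88.8)]
[array([408.2, 198.2]), array([ 553.5, -213.7]), array([85. , 57.7]), np.float64(-4.8)]
[array([411. , 165.2]), array([ 642.3, -221.1]), array([24.7,  9.7]), np.float64(45.4)]
[array([455.1, 153.9]), array([ 678.1, -340.9]), array([43.9, 41.3]), np.float64(-88.6)]
cass (1.0, (9, 10))
t3 146.0
[array([365.6, 236.4]), array([ 448.4, -101.7]), array([86. , 72.1]), np.float64(14.8)]
[array([366.9, 194.2]), array([ 562.6, -102.2]), array([29.4, 26.9]), np.float64(-88.8)]
[array([410.8, 163.8]), array([ 645.5, -219.7]), array([30.6, 16.6]), np.float64(24.0)]
[array([455.1, 153.9]), array([ 678.1, -340.9]), array([44.1, 41.3]), np.float64(-88.6)]
cass (0.9901531338691711, (9, 10))
row x -0.02 [108 125 146 155 154 148 154 162 167 165 154 154 159 169 173 175 175 175
 174 174 174 174 175 174 174 175 174 174 174 174 174 174 172 171 166 161
 157 150 139 133 129]
row x 0.02 [115 134 152 158 151 151 158 170 173 169 161 151 155 163 170 174 174 174
 174 175 174 174 174 174 174 174 174 172 171 171 172 174 174 174 173 169
 163 151 139 131 129]
along [132 129 131 126 139 166 174 175 175 174 173 174 174 174 174 174 175 172
 161 137 118 120 138 162 172 175 174 173 175 174 165 145 143 161 167 151
 133 128 126 122 133]
lid scene [array([466.5, 189.6]), array([543.2, 333.3]), array([41.3, 39.3]), np.float64(89.5)]
```

All checks agree with the plan, so I'm handing in.

```bash
python3 -c "
from rig import *
print(job_done())"
```

```text
the job is handed in; nothing more can be done
None
```

All four items are packed in the tray and the job is handed in. It reports no verdict; the clock stood at about 34.6 s of the 106 s allowed.

- **Mailers:** I set the wide mailer down gripped at its middle and let it pivot onto the slope, then nudged it to the stop. The narrow one went on top the same way. The wrist pictures show both lengthwise with their low ends at the stop. In the last top view the bright mailer area starts at about x = -46 mm against the stop at -47 mm. The narrow one's centre came out 1–4 mm off the middle line; its long edge and its pink mark gave slightly different values.
- **Wax block:** It is wax up in the pocket. The gripper felt the floor at exactly the expected height, and the wax stain shows about 6 mm to +x of the pocket's centre, as its offset predicts.
- **Pot:** It was carried upright by its lid. It touched the well floor at 62.7 mm, against 62.6 mm expected. The scene view puts the lid centre within about 2 mm of the well centre. The top-view lid check was poor, because the lid merged with the white base behind it.
- **Empties:** In the last top view the opened mailer and lidless pot are within 1 mm of where they lay. The cassette matches its starting position to the pixel.

The final check was by measurement only, because I had used up the 16 picture views. My first three move calls were refused for missing keys, and nothing moved.

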